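# Latch the split specimen mould shut

## Robot

A 7-joint arm with a two-finger parallel gripper is mounted at the origin on a cart in front of the work surface, level with it; the furniture and walls round the work are solid. World frame = base frame: x ahead of the robot, y to its left, z up, the work surface at z = 0. Lengths are in m, angles in rad, forces in N, time in s.
With the tool pointing down it reaches from about 0.425 to 0.925 m from the base axis. Payload 6.8 kg.
Tool frame: the origin (TCP) lies on the front face of the gripper's body, between the roots of the fingers; the fingertips stand 73 mm ahead of it and the grasp point (between the pads) lies 54 mm ahead of it; z points along the fingers, x is the direction in which the jaws open and shut, and the axes are right-handed (so a half turn about z gives the same grasp; the last joint's range is limited). The gripper opens to 85 mm and grips with 20 to 120 N. Pads are 22 mm wide; open, the fingers measure 114 mm over their backs; the gripper's body (76 mm by 85 mm) begins 54 mm behind the grasp point. The pads swing forward as they close: fully open they stand 13 mm farther back than shut.
Start: joints at [-0.108, 0.477, 0.022, 1.555, -0.011, 1.109, -0.083], TCP at [0.675, 0, 0.304] pointing down, gripper open.
Joint ranges: [-2.96, 2.96], [-0.34, 2.1], [-1.41, 1.46], [0.24, 2.44], [-1.37, 4.51], [0.17, 1.92], [-2.96, 2.96]. Speed limits (rad/s): [2.39, 2.39, 3.14, 3.14, 3.14, 3.14, 3.14].

## Interface

Orientations are given as a unit quaternion [w, x, y, z].
In Python, from station import get_obs, read_camera, hand_in gives the robot as it stands. The module is installed in compiled form; this text tells all that it offers.
- The arm moves only by the shell command python3 -m creep 'ROWS' [FORCE]. ROWS is JSON, a list that holds one entry, the list of rows, each a list of 7 numbers: the turn, a rotation vector about the tool's x, y, z in rad, then the shift along the tool's x, y, z in m, then the finger opening in m, from 0 to 0.0854. A call has 1 to 20 rows; each row shifts and turns the pose as measured when the row begins, along the tool's axes as they then stand; what a row does not reach is not made up. A row lasts 1/12 s, in which the tool goes at most 41.7 mm and 7.16 degrees, less where a joint would pass 70% of its speed; a pose out of reach is approached as far as the arm can. A call is refused whole if a number of a shift passes 0.0417 or a number of a turn 0.125, either way. A call with a gripper value outside its range is refused whole. The fingers move at their own pace and stop on an object; FORCE is the grip in N (left out, the last holds). Time passes only in rows, so rows that do not move let the fingers close. It gives the time, the measured TCP pose, the force and the opening at its end, in the units of the state.
- get_obs(): the state, without advancing time (a new reading comes with each control period).
- read_camera(name): name is "scene" or "side" or "wrist"; returns a dict with "color" (400x640x3 uint8, red, green, blue), "range_z" (400x640 float32, m along the optical axis (not along the pixel's ray), 0 where there is no reading), "fovy" (degrees; the focal length in pixels is half the picture's height over the tangent of half this angle, whatever the lens; pixels are square), "cx", "cy" (the principal point, pixels), "rvec" (rotation vector, rad) and "tvec" (3), from world to camera coordinates, as OpenCV has them. Camera axes: x right, y down, z forward; pixel columns grow to the right and rows downward; lengths in m; the calibration is good to about 2 mm. A picture is of the moment at which its call begins.
- hand_in(): hands the job in, once; it reports no verdict.
The state is a dict: "t": time; "q": joint angles; "joint_vel": joint speeds; "joint_torque": joint torques, N m; "eef_pos": TCP position; "tool_rot": TCP orientation; "contact_force": force on the tool from outside, world axes, zero at the start; "torque": the same for the moment, N m; "gripper_width": opening from 0.0 (shut) to 1.0 (fully open).
Only numpy, scipy, OpenCV 4.12 (cv2) and the standard library are available. Lean on these libraries where they do the work, as an engineer would, in place of code of your own. Each camera call takes 0.05 s, during which the arm holds its last target.

## Task

Latch the split aluminium mould shut: swing the latch's steel wire loop over so that its crossbar drops into the groove of the keeper on the sliding half, then swing the red lever back over and down until it snaps over centre and lies flat, holding the two halves drawn together. Feel for the groove and work gently: do not force the loop against the keeper or slam the lever. Leave the other things on the bench where they are.

Things in the scene. Friction and masses are not known exactly. Their poses are not given: they have to be found in the camera images.
- mould_bed: Dark steel bed plate, 200x84x10 mm, fixed; origin at the centre of its underside, x along it from the fixed mould half (carries the latch, x = -85 to -1 mm) to the sliding half (carries the keeper), z up. Halves: aluminium, 76 mm wide, tops at z = 50 mm. The sliding half, 64 mm long, rides along x; springs and friction hold it 9 to 25 mm open, how far is NOT measured.
- groove_mid (a point): Fixed point of the bed (x 52.3, y 0, z 72 mm of mould_bed): mean place of the crossbar in the keeper groove at the start. The true groove centre is up to 8 mm either way along x: find by feel. Keeper 18 mm wide; from -x: shoulder 16 mm long, top z 74; lip 6 mm thick, leaning 16 degrees over the groove; groove 7.2 mm wide, floor z 69.5; guard 14 mm long. Lip, guard tops z 77 to 80. Press under 30 N.
- lever_pivot (a point): Axis of the lever on top of the fixed half, at x = -15, y = 0, z = 72 mm of mould_bed; it runs along mould_bed's y. The spring of the sliding half resists the loop's pull with 0 to 12 N when open, rising to about 17 N when drawn shut.
- latch_lever: Red flat lever 18 mm wide, 4 mm thick; origin on its pivot. Handle along its own -x for 60 mm. Shut, its axes equal mould_bed's (flat, pointing to -x, on a stop). Turning about mould_bed's +y opens it; starts 97 to 115 degrees open, leaning to +x, and stays where left. Loop hooked: push under 30 N (needs 4 to 8 N near its end) to -x, then down; in the last 15 degrees it snaps shut itself.
- lever_tip (a point): Point on the upper face of the lever's handle, 54 mm from its pivot.
- latch_loop: Steel wire U: two side wires joined by a crossbar 70 mm from its hinge pin (origin), which is on the lever 20 mm from its pivot (lever x -19, z -6 mm). Flat black knobs, 10 mm across, on the bar ends, 44 mm over both; 3 mm side play; 17 mm free below them when hooked. Starts raised 20 to 57 degrees to mould_bed's +x. Pinch both knobs from above; loop and lever then swing along, so the bar can be led anywhere 55 to 88 mm from lever_pivot.
- loop_bar (a point): Centre of the loop's crossbar (5 mm thick, 30 mm between its knobs, along mould_bed's y). When the mould is latched it is at x = 36 mm, z = 72 mm of mould_bed. Once in the groove, draw it to mould_bed's -x until it bears on the lip; then it stays hooked when let go.
- calculator: Bystander: dark pocket calculator lying flat, 108x66x13 mm; origin at the centre of its underside. Leave it alone.
- stapler: Bystander: blue and black stapler, 34x112x34 mm; origin at the centre of its underside. Leave it alone.
- tape_roll: Bystander: roll of cream tape lying flat, 67 mm across, 19 mm high; origin at the centre of its underside. Leave it alone.
- tape_measure: Bystander: yellow tape measure, 32x67x55 mm; origin at the centre of its underside. Leave it alone.
- weight_case: Bystander: small brown wooden case, 67x130x46 mm; origin at the centre of its underside. Leave it alone.
- pick_glass: Bystander: black folding magnifier, 38x36x40 mm; origin at the centre of its underside. Leave it alone.
- weight_50: Bystander: small knobbed balance weight, 24 mm across, 30 mm high; origin at the centre of its underside. Leave it alone.

How it is judged:
On the way:
1. the loop's crossbar lies down in the keeper's groove (x of loop_bar in the frame of mould_bed between 0.04 and 0.064 m and z of loop_bar in the frame of mould_bed below 0.075 m), for 0.2 s.
At the end, for the whole second after the job is handed in: The lever lies flat on its stop (within 0.08 rad) and at rest, the loop's crossbar is in the keeper's groove at its latched place (within about 2.5 mm along the mould), and the loop pulls on the keeper with more than 3 N (angle between latch_lever's own z axis and vertical below 0.08 rad and angular speed of latch_lever below 0.1 rad/s and x of loop_bar in the frame of mould_bed between 0.0337 and 0.0385 m and z of loop_bar in the frame of mould_bed below 0.076 m and contact force between latch_loop and mould_bed above 3 N); the robot touches nothing.
It fails at once if the loop is forced against the keeper with more than 30 N (contact force between latch_loop and mould_bed above 30 N).
It fails at once if the fingers press on the lever with more than 30 N (contact force between the fingers and latch_lever_c0 above 30 N).
It fails at once if a bystander is moved by more than 20 mm (distance of any of calculator, stapler, tape_roll, tape_measure, weight_case, pick_glass, weight_50 from where it was at the start of the episode above 0.02 m).
It also fails if it takes over 72 s, if anything falls off the work surface, if the arm or the gripper's body presses on something with over 40 N, if the wrist force passes 120 N, or if a joint passes its speed limit or range.

## Working session

There is one attempt and no reset: what is moved stays moved. The work goes in short steps, Python scripts to look and compute and a shell command to move; the robot and the scene stay as the last step left them, time stands still between calls to the robot, and variables do not carry over. Pictures are saved under pics/ and viewed, and the job is handed in when it is done.

```bash
mkdir -p pics
cat > h.py <<'E'
import numpy as np, cv2
from station import get_obs, read_camera
def snap(name,fn,crop=None,scale=1):
    c=read_camera(name); im=c["color"][:,:,::-1].copy()
    if crop: x0,y0,x1,y1=crop; im=im[y0:y1,x0:x1]
    if scale!=1: im=cv2.resize(im,None,fx=scale,fy=scale,interpolation=cv2.INTER_CUBIC)
    cv2.imwrite("pics/"+fn,im); np.save("pics/"+fn[:-4]+".npy",c,allow_pickle=True); return c
def load(fn): return np.load("pics/"+fn+".npy",allow_pickle=True).item()
def cam(c):
    f=200/np.tan(np.radians(c["fovy"])/2); R=cv2.Rodrigues(np.array(c["rvec"],float))[0]; return f,R,np.array(c["tvec"],float).ravel()
def cloud(c):
    f,R,t=cam(c); z=c["range_z"]; v,u=np.mgrid[0:400,0:640]
    P=np.stack([(u-c["cx"])/f*z,(v-c["cy"])/f*z,z],-1); W=(P-t)@R; W[z==0]=np.nan; return W
def proj(c,p):
    f,R,t=cam(c); q=np.atleast_2d(p)@R.T+t; return np.c_[q[:,0]/q[:,2]*f+c["cx"],q[:,1]/q[:,2]*f+c["cy"]]
E
python3 - <<'E'
from h import *
for n in("scene","side","wrist"): c=snap(n,n+"0.png")
print({k:v for k,v in get_obs().items()})
E
```

```text
{'t': 0.15, 'q': array([-0.10812734,  0.47762456,  0.02232062,  1.55619654, -0.01152515,
        1.10928349, -0.08308208]), 'joint_vel': array([-0.00041236, -0.00319938,  0.0004513 , -0.00427991,  0.00036466,
        0.00128328, -0.00157878]), 'joint_torque': array([ 1.55385478e-03, -5.96924365e+01,  1.60940632e+00, -2.81490952e+01,
        1.26662746e-02,  6.56643446e-03,  5.58682734e-05]), 'eef_pos': array([6.74658121e-01, 4.18982256e-05, 3.03150598e-01]), 'tool_rot': array([ 3.11614668e-05,  9.99999760e-01,  3.76324299e-05, -6.91789041e-04]), 'contact_force': array([-1.62398697,  0.01078415, -0.28934618]), 'torque': array([ 0.04413064,  0.00355729, -0.01247599]), 'gripper_width': 0.9993449106037381}
```

View pics/scene0.png

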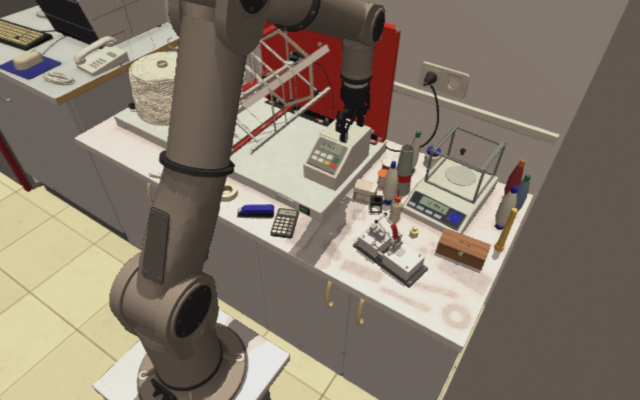

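View pics/side0.png

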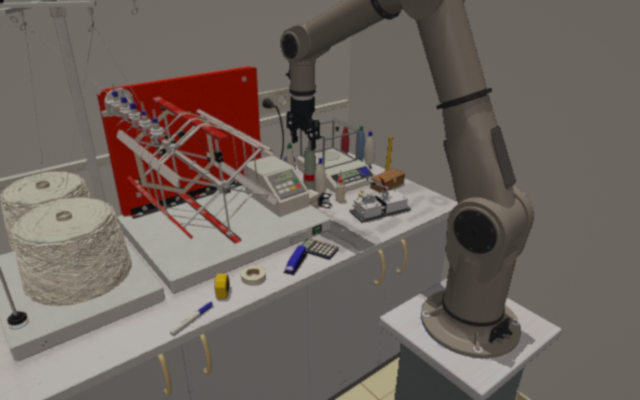

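View pics/wrist0.png

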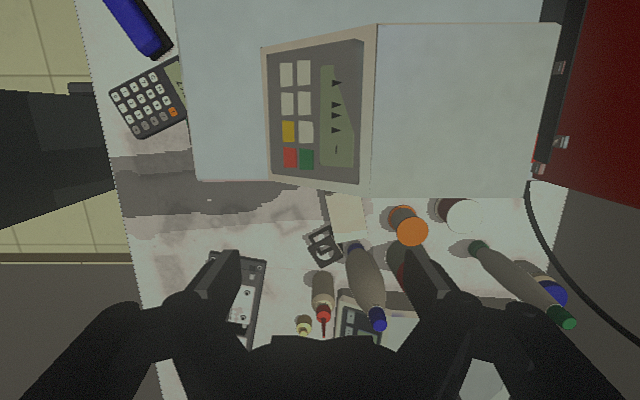

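The mould is at about (390,250) in scene and (380,205) in side. I'll enlarge both and locate it from the depth.

Run:
```python
from h import *
for n,crop in(("scene",(335,180,505,300)),("side",(310,140,450,240))):
    c=load(n+"0"); im=c["color"][:,:,::-1]; x0,y0,x1,y1=crop
    cv2.imwrite(f"pics/{n}0z.png",cv2.resize(im[y0:y1,x0:x1],None,fx=4.5,fy=4.5,interpolation=cv2.INTER_CUBIC))
    W=cloud(c); print(n,cam(c)[0],-cam(c)[1].T@cam(c)[2])
    for v in range(y0,y1,12):
        print(v,[tuple(np.round(W[v,u]*1000).astype(int)) if np.isfinite(W[v,u,0]) else None for u in range(x0+20,x1-20,16)])
```

```text
scene 453.8573168160376 [-0.24216246 -0.48863902  0.99056611]
180 [(np.int64(725), np.int64(5), np.int64(28)), (np.int64(780), np.int64(-26), np.int64(2)), (np.int64(706), np.int64(-110), np.int64(100)), (np.int64(773), np.int64(-136), np.int64(62)), (np.int64(868), np.int64(-157), np.int64(3)), (np.int64(826), np.int64(-218), np.int64(64)), (np.int64(837), np.int64(-263), np.int64(79)), (np.int64(862), np.int64(-304), np.int64(80)), (np.int64(914), np.int64(-341), np.int64(60))]
192 [(np.int64(674), np.int64(-24), np.int64(30)), (np.int64(688), np.int64(-72), np.int64(44)), (np.int64(702), np.int64(-118), np.int64(58)), (np.int64(773), np.int64(-143), np.int64(15)), (np.int64(757), np.int64(-198), np.int64(57)), (np.int64(781), np.int64(-238), np.int64(59)), (np.int64(795), np.int64(-281), np.int64(71)), (np.int64(831), np.int64(-319), np.int64(63)), (np.int64(858), np.int64(-359), np.int64(63))]
204 [(np.int64(659), np.int64(-36), np.int64(-3)), (np.int64(683), np.int64(-79), np.int64(1)), (np.int64(709), np.int64(-121), np.int64(3)), (np.int64(706), np.int64(-172), np.int64(34)), 
[... 5513 characters left out ...]
 (np.int64(426), np.int64(-339), np.int64(3))]
224 [(np.int64(568), np.int64(-30), np.int64(1)), (np.int64(535), np.int64(-72), np.int64(1)), (np.int64(500), np.int64(-109), np.int64(4)), (np.int64(473), np.int64(-156), np.int64(0)), (np.int64(441), np.int64(-198), np.int64(0)), (np.int64(405), np.int64(-235), np.int64(3)), (np.int64(386), np.int64(-295), np.int64(-9))]
236 [(np.int64(511), np.int64(17), np.int64(1)), (np.int64(480), np.int64(-23), np.int64(1)), (np.int64(444), np.int64(-58), np.int64(5)), (np.int64(416), np.int64(-100), np.int64(3)), (np.int64(391), np.int64(-146), np.int64(-2)), (np.int64(422), np.int64(-264), np.int64(-62)), (np.int64(422), np.int64(-351), np.int64(-95))]
```

View pics/scene0z.png

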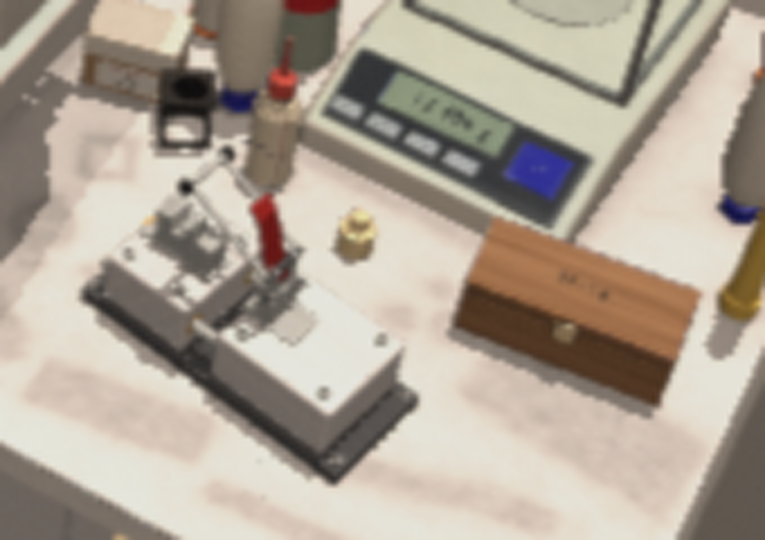

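View pics/side0z.png

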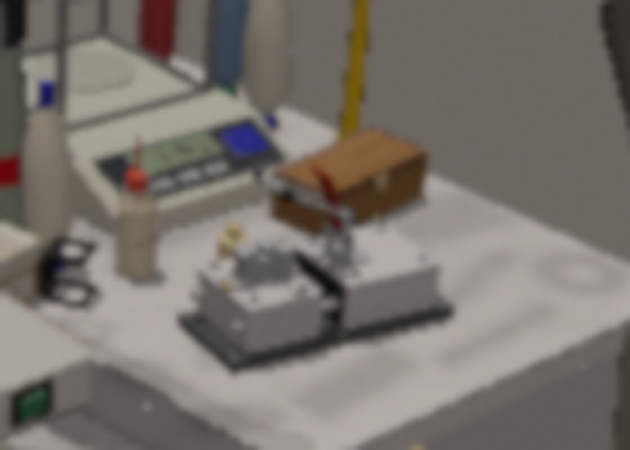

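Run:
```python
from h import *
Ps=[]
for n in("scene","side"):
    c=load(n+"0"); W=cloud(c).reshape(-1,3); C=c["color"].reshape(-1,3).astype(int)
    m=(W[:,0]>.42)&(W[:,0]<.63)&(W[:,1]>-.36)&(W[:,1]<-.09)&(W[:,2]>.006)&(W[:,2]<.2)
    P=W[m];Ps.append(P);print(n,len(P))
    h=np.histogram(P[:,2]*1000,bins=range(0,180,5));print([(int(b),int(a)) for a,b in zip(*h) if a])
    T=P[(P[:,2]>.044)&(P[:,2]<.056)]
    r=cv2.minAreaRect((T[:,:2]*1000).astype(np.float32));print("top",r)
    T=P[(P[:,2]>.0)&(P[:,2]<.056)]
    print("all",cv2.minAreaRect((T[:,:2]*1000).astype(np.float32)))
    red=(C[:,0]>1.8*C[:,1])&(C[:,0]>80)&m
    print("red",np.round(W[red]*1000).astype(int).tolist()[:40])
    hi=P[P[:,2]>.065];print("hi",np.round(hi[:120:2]*1000).astype(int).tolist())
```

```text
scene 2615
[(5, 251), (10, 219), (15, 91), (20, 106), (25, 98), (30, 133), (35, 115), (40, 137), (45, 609), (50, 415), (55, 31), (60, 23), (65, 32), (70, 59), (75, 60), (80, 17), (85, 9), (90, 28), (95, 21), (100, 17), (105, 18), (110, 21), (115, 25), (120, 38), (125, 36), (130, 6)]
top ((565.7112426757812, -244.32937622070312), (203.02932739257812, 166.20648193359375), 78.5650634765625)
all ((566.2174072265625, -238.25230407714844), (201.80218505859375, 191.06959533691406), 71.96597290039062)
red [[537, -215, 127], [531, -214, 129], [532, -217, 129], [525, -214, 130], [529, -216, 127], [533, -217, 125], [535, -219, 124], [520, -214, 131], [528, -214, 124], [527, -217, 126], [530, -218, 124], [534, -220, 122], [519, -217, 130], [526, -218, 124], [528, -219, 123], [528, -222, 125], [523, -216, 121], [523, -219, 123], [527, -220, 120], [531, -222, 117], [523, -220, 120], [527, -221, 116], [527, -224, 119], [534, -224, 112], [522, -220, 117], [525, -222, 116], [528, -224, 114], [531, -225, 112], [520, -222, 116], [525, -222, 112], [526, -225, 112], [531, -226, 109], [522, -221, 110], [5
[... 2206 characters left out ...]
], [534, -221, 111], [520, -214, 118], [519, -167, 129], [526, -184, 121], [547, -220, 102], [547, -230, 99], [530, -221, 109], [522, -222, 111], [517, -166, 126], [523, -181, 119], [522, -189, 117], [543, -226, 98], [533, -225, 102], [522, -223, 107], [518, -195, 113], [522, -209, 108], [525, -221, 103], [520, -202, 107], [514, -205, 109], [523, -224, 99], [524, -236, 95], [519, -215, 100], [517, -224, 98], [519, -235, 93], [525, -227, 90], [510, -221, 98], [514, -235, 92], [530, -228, 84], [521, -228, 88], [516, -233, 88], [535, -235, 76], [523, -230, 82], [518, -235, 83], [529, -228, 77], [518, -226, 82], [518, -236, 79], [529, -228, 73], [522, -231, 75], [512, -230, 79], [550, -160, 82]]
```

Run:
```python
from h import *
for n in("scene","side"):
    c=load(n+"0"); W=cloud(c).reshape(-1,3)
    m=(W[:,0]>.42)&(W[:,0]<.63)&(W[:,1]>-.36)&(W[:,1]<-.09)&(W[:,2]>.006)&(W[:,2]<.2)
    P=W[m]
    g=np.zeros((300,300),np.uint8); ij=((P[:,:2]-[.40,-.38])*1000).astype(int)
    g[ij[:,0],ij[:,1]]=255; k=cv2.morphologyEx(g,cv2.MORPH_CLOSE,np.ones((9,9)))
    nn,lab,st,ce=cv2.connectedComponentsWithStats(k); print(st,ce)
    for zr in((.006,.2),(.044,.056),(.006,.03)):
        i=lab[ij[:,0],ij[:,1]]; best=np.bincount(i).argmax()
        s=(i==best)&(P[:,2]>zr[0])&(P[:,2]<zr[1])
        print(n,zr,s.sum(),cv2.minAreaRect((P[s,:2]*1000).astype(np.float32)))
    cv2.imwrite(f"pics/top_{n}.png",cv2.resize(g,None,fx=2,fy=2))
```

```text
[[    0     0   300   300 76463]
 [  125    60     1     1     1]
 [   54    65   212   116 12922]
 [  242   149     1     1     1]
 [  163   152     1     1     1]
 [  145   161     1     1     1]
 [  202   175     4     2     5]
 [   20   211    42    19   595]
 [  132   228    10     2    11]] [[150.71337771 154.38684069]
 [125.          60.        ]
 [147.31535366 117.24330599]
 [242.         149.        ]
 [163.         152.        ]
 [145.         161.        ]
 [203.8        175.2       ]
 [ 40.66722689 220.4789916 ]
 [136.63636364 228.90909091]]
scene (0.006, 0.2) 2409 ((524.3136596679688, -219.79873657226562), (202.1636505126953, 84.91206359863281), 78.98291015625)
scene (0.044, 0.056) 1025 ((526.3533325195312, -221.35626220703125), (171.3280792236328, 79.9440689086914), 78.5650634765625)
scene (0.006, 0.03) 674 ((522.6848754882812, -219.0304718017578), (202.598876953125, 84.44812774658203), 80.24987030029297)
[[    0     0   300   300 79085]
 [  126    30     1     1     1]
 [   55    49     1     1     1]
 [   68    63   200   126 10502]
 [  270   104     1     1     1]
 [
[... 311 characters left out ...]
        ]
 [ 55.          49.        ]
 [172.03380309 120.80679871]
 [270.         104.        ]
 [ 79.45454545 114.45454545]
 [125.         142.        ]
 [185.35       147.9       ]
 [ 92.         151.        ]
 [128.         159.        ]
 [ 31.50416667 222.8875    ]
 [ 62.47826087 222.73913043]
 [ 47.         219.        ]]
side (0.006, 0.2) 1370 ((524.3636474609375, -217.3490447998047), (202.49949645996094, 91.85477447509766), 77.59554290771484)
side (0.044, 0.056) 447 ((527.97265625, -216.57952880859375), (175.8805694580078, 82.78010559082031), 78.47807312011719)
side (0.006, 0.03) 442 ((516.9304809570312, -214.60919189453125), (207.17526245117188, 85.41465759277344), 70.3133773803711)
```

```bash
python3 -m creep '[[[0,0,0,-0.03,0.04,0,0.085],[0,0,0,-0.03,0.04,0,0.085],[0,0,0,-0.03,0.04,0,0.085],[0,0,0,-0.03,0.03,0,0.085],[0,0,0,-0.02,0.02,0,0.085],[0,0,0,-0.02,0.02,0,0.085],[0,0,0,0,0,0,0.085]]]' 40
python3 - <<'E'
from h import *
snap("wrist","w1.png")
E
```

```text
t: 0.73
eef_pos: [0.5185, -0.1808, 0.299]
tool_rot: [-0.001, 1.0, 0.003, -0.003]
contact_force: [0.2, -0.6, -0.0]
gripper_width: 0.994
```

View pics/w1.png

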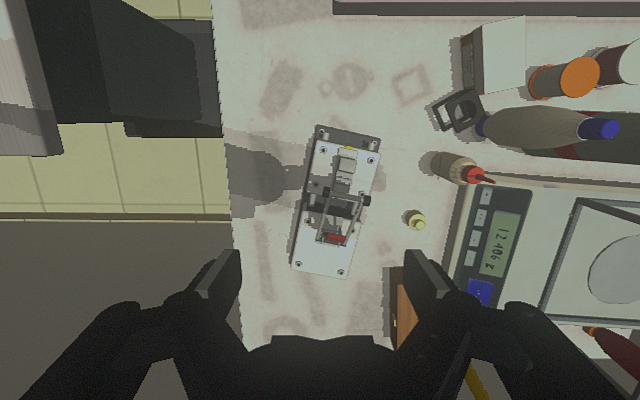

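The wrist view shows the mould whole at about (335,205). The loop bar and knobs are at (327,190) to (366,200), and the red lever end is at (333,238). I'll fit the bed pose from this cloud.

```bash
cat > fit.py <<'E'
from h import *
def fit(c,label=""):
    W=cloud(c).reshape(-1,3)
    m=(W[:,0]>.44)&(W[:,0]<.60)&(W[:,1]>-.34)&(W[:,1]<-.10)
    P=W[m&(W[:,2]>.004)&(W[:,2]<.2)]
    g=np.zeros((400,400),np.uint8); ij=((P[:,:2]-[.40,-.38])*1000).astype(int)
    g[ij[:,0],ij[:,1]]=255; k=cv2.morphologyEx(g,cv2.MORPH_CLOSE,np.ones((7,7)))
    nn,lab,st,ce=cv2.connectedComponentsWithStats(k); i=lab[ij[:,0],ij[:,1]]; b=np.bincount(i).argmax(); P=P[i==b]
    T=P[(P[:,2]>.045)&(P[:,2]<.055)]
    r1=cv2.minAreaRect((P[P[:,2]<.06][:,:2]*1000).astype(np.float32)); r2=cv2.minAreaRect((T[:,:2]*1000).astype(np.float32))
    print(label,"table z",np.nanmedian(W[m&(W[:,2]<.004)&(W[:,2]>-.02),2]),"bed",r1,"top",r2,"topz",np.median(T[:,2]),len(P))
    return P
if __name__=="__main__":
    c=load("w1"); P=fit(c,"w1"); im=c["color"][100:300,250:420,::-1]
    cv2.imwrite("pics/w1z.png",cv2.resize(im,None,fx=3,fy=3,interpolation=cv2.INTER_CUBIC))
    W=cloud(c)
    for v in range(180,250,4): print(v,[tuple(np.round(W[v,u]*1000).astype(int).tolist()) for u in range(310,375,6) if W[v,u,2]>.06])
E
python3 fit.py
```

```text
w1 table z 0.0004843840913395994 bed ((530.0640869140625, -220.72230529785156), (198.9443359375, 83.9842529296875), 78.12013244628906) top ((530.2612915039062, -220.67718505859375), (170.3387908935547, 76.2335205078125), 78.11552429199219) topz 0.050544410142472636 9411
180 [(531, -173, 71), (537, -171, 80), (543, -171, 79)]
184 [(531, -176, 75), (537, -176, 74), (544, -175, 78)]
188 [(523, -167, 128), (531, -181, 74), (538, -181, 75), (544, -181, 75)]
192 [(518, -172, 126), (523, -170, 131), (529, -171, 126), (535, -172, 124), (544, -185, 75)]
196 [(518, -175, 127), (524, -175, 128), (529, -175, 127), (534, -174, 129), (540, -175, 128), (545, -175, 127), (551, -175, 126), (556, -175, 125), (562, -175, 125)]
200 [(524, -179, 126), (546, -179, 126), (551, -179, 127), (556, -178, 130), (561, -178, 130)]
204 [(524, -185, 120), (552, -184, 123), (556, -182, 128)]
208 [(552, -188, 121)]
212 [(518, -195, 114), (552, -192, 120)]
216 [(518, -200, 112)]
220 [(518, -205, 110), (548, -204, 112)]
224 [(518, -210, 107), (548, -208, 111)]
228 [(540, -233, 62), (549, -214, 108)]
232 [(518, -230, 82), (525, -232, 76), (532, -233, 75), (539, -233, 74), (543, -221, 101)]
236 [(512, -228, 97), (518, -230, 92), (524, -213, 131), (530, -213, 131), (535, -213, 129), (543, -226, 101)]
240 [(512, -233, 95), (518, -234, 94), (525, -234, 94), (530, -220, 124), (536, -218, 127), (544, -232, 98)]
244 [(531, -239, 94), (538, -238, 94)]
248 []
```

View pics/w1z.png

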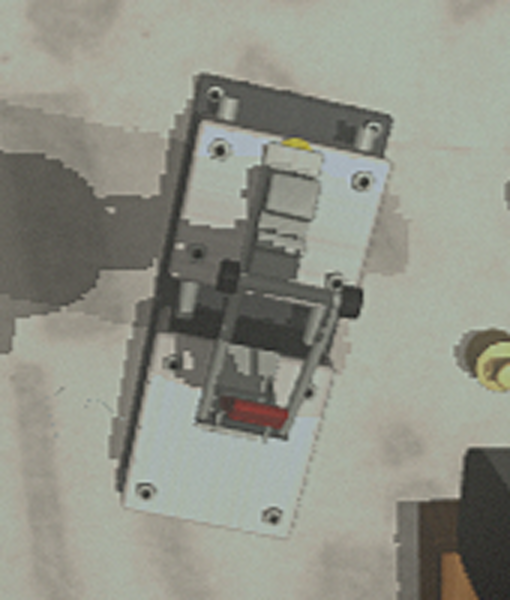

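```bash
cat >> h.py <<'E'
BC=np.array([.5301,-.2207]); TH=np.radians(78.12)
EX=np.array([np.cos(TH),np.sin(TH)]); EY=np.array([-EX[1],EX[0]])
def tomould(P):
    d=P[...,:2]-BC; return np.stack([d@EX,d@EY,P[...,2]],-1)*1000
def toworld(m):
    m=np.asarray(m,float)/1000; return np.r_[BC+m[0]*EX+m[1]*EY,m[2]]
def tcpm():
    """TCP, tips, axes in mould frame (mm)"""
    from scipy.spatial.transform import Rotation as Ro
    o=get_obs(); w,x,y,z=o["tool_rot"]; R=Ro.from_quat([x,y,z,w]).as_matrix()
    B=np.array([[EX[0],EX[1],0],[EY[0],EY[1],0],[0,0,1]])
    return tomould(o["eef_pos"]), B@R, B@o["contact_force"], o
E
python3 - <<'E'
from h import *
c=load("w1"); M=tomould(cloud(c)).reshape(-1,3)
s=M[(abs(M[:,1])<8)&(M[:,0]>-5)&(M[:,0]<105)&(M[:,2]>8)&(M[:,2]<90)]
for x in range(-4,104,2):
    q=s[(s[:,0]>=x)&(s[:,0]<x+2)]
    if len(q): print(x,len(q),np.round(np.percentile(q[:,2],[0,25,50,75,100])).astype(int))
for n in("w1","scene0","side0"):
    M=tomould(cloud(load(n))).reshape(-1,3)
    T=M[(abs(M[:,1])<36)&(abs(M[:,1])>18)&(abs(M[:,2]-50)<2.5)]
    print(n,"top x range by hist:",[(int(b),int(a)) for a,b in zip(*np.histogram(T[:,0],bins=range(-100,106,2)))if 1])
    b=M[(M[:,2]>115)&(M[:,0]>40)&(M[:,0]<60)]; print("bar pts",np.round(b.mean(0),1),b.min(0),b.max(0))
E
```

```text
-4 19 [51 52 52 53 54]
-2 39 [ 9 46 51 53 54]
0 101 [ 9 21 33 42 53]
2 11 [ 9 10 11 11 11]
4 12 [ 9 10 10 11 12]
6 12 [ 9  9 11 11 13]
8 12 [ 9 10 10 11 12]
10 1 [10 10 10 10 10]
20 6 [49 49 50 50 50]
22 8 [49 49 50 50 50]
28 4 [73 73 73 74 75]
30 1 [75 75 75 75 75]
36 24 [73 74 74 75 76]
38 24 [73 74 74 75 75]
40 24 [73 74 74 75 76]
42 30 [73 74 74 75 76]
44 23 [72 73 73 74 76]
46 13 [76 78 79 79 80]
48 27 [78 79 79 80 81]
50 34 [68 78 79 79 80]
52 42 [69 70 71 78 79]
54 28 [69 70 70 70 71]
56 26 [69 70 70 70 71]
58 11 [70 73 74 75 76]
60 20 [77 79 80 81 81]
62 30 [79 80 80 81 82]
64 28 [79 79 80 81 81]
66 31 [78 79 80 80 81]
68 32 [76 78 79 79 80]
70 30 [61 77 78 78 80]
72 63 [52 54 75 78 79]
74 32 [51 53 54 54 77]
76 25 [52 53 53 54 55]
78 25 [52 53 54 54 55]
80 26 [52 53 53 54 54]
82 27 [48 50 51 52 53]
84 57 [ 9 13 31 48 53]
86 20 [ 9 10 11 11 12]
88 19 [ 8 10 11 11 12]
90 20 [ 9 10 11 11 12]
92 20 [ 9 10 11 11 12]
94 22 [ 9 10 11 11 12]
96 20 [ 9 10 11 11 12]
98 15 [ 8  9 10 10 11]
w1 top x range by hist: [(-100, 0), (-98, 0), (-96, 0), (-94, 0), (-92, 0), (-90, 0), (-88, 0), (
[... 2582 characters left out ...]
6, 1), (-24, 2), (-22, 1), (-20, 3), (-18, 0), (-16, 1), (-14, 0), (-12, 5), (-10, 1), (-8, 2), (-6, 2), (-4, 2), (-2, 4), (0, 1), (2, 2), (4, 1), (6, 0), (8, 0), (10, 0), (12, 0), (14, 0), (16, 0), (18, 0), (20, 0), (22, 0), (24, 2), (26, 1), (28, 0), (30, 1), (32, 2), (34, 1), (36, 0), (38, 1), (40, 1), (42, 3), (44, 1), (46, 1), (48, 1), (50, 3), (52, 1), (54, 2), (56, 1), (58, 0), (60, 0), (62, 3), (64, 0), (66, 2), (68, 2), (70, 3), (72, 1), (74, 2), (76, 2), (78, 3), (80, 4), (82, 2), (84, 3), (86, 2), (88, 2), (90, 0), (92, 0), (94, 0), (96, 0), (98, 0), (100, 0), (102, 0)]
bar pts [ 51.  371.9 332.6] [  40.20596307 -499.46748984  116.52194051] [ 59.99529234 617.64935248 631.95185488]
```

The keeper is clear in the depth, in mould coordinates: lip x≈46–53, groove floor ≈52–59, guard ≈59–73. So the bar should enter at x≈56. Next I'll measure the bar.

Run:
```python
from h import *
for n in("w1","scene0","side0"):
    M=tomould(cloud(load(n))).reshape(-1,3)
    b=M[(M[:,2]>115)&(M[:,2]<140)&(M[:,0]>44)&(M[:,0]<56)&(abs(M[:,1])<30)]
    k1=b[b[:,1]>15]; k2=b[b[:,1]<-15]; m=b[abs(b[:,1])<12]
    for q in (b,m,k1,k2): print(n,len(q),np.round(q.mean(0),1),q.min(0).round(1),q.max(0).round(1))
p,R,f,o=tcpm(); print(p,R,f)
t=toworld([52,-1,0]); print(t, (t[:2]-o["eef_pos"][:2]))
```

```text
w1 320 [ 47.4  -0.2 128. ] [ 44.  -22.  121.7] [ 51.5  21.9 131.3]
w1 145 [4.700e+01 1.000e-01 1.273e+02] [ 44.1 -12.  124.3] [ 49.1  12.  129. ]
w1 70 [ 48.   18.8 128.7] [ 44.   15.  121.7] [ 51.5  21.9 131.2]
w1 73 [ 48.  -18.5 128.8] [ 44.1 -22.  124.8] [ 51.4 -15.2 131.3]
scene0 33 [ 46.7   6.4 125.9] [ 44.  -18.9 119.6] [ 51.8  26.2 131.5]
scene0 12 [ 46.2   1.1 125.9] [ 44.  -9. 121.] [ 51.4   9.1 129.6]
scene0 12 [ 46.6  23.  125.5] [ 44.1  16.8 119.6] [ 49.   26.2 130.7]
scene0 2 [ 47.  -18.9 127.3] [ 45.2 -18.9 126.7] [ 48.8 -18.9 127.9]
side0 24 [ 48.8   1.6 127.4] [ 44.9 -22.5 121.9] [ 54.8  23.8 133.3]
side0 6 [ 48.6   1.3 127.1] [ 45.1  -6.2 123.1] [ 51.5  11.4 131.5]
side0 9 [ 49.8  21.3 128.2] [ 45.1  17.3 124.9] [ 54.8  23.8 133.3]
side0 7 [ 47.5 -19.2 126.3] [ 44.9 -22.5 121.9] [ 49.9 -15.2 130.4]
[ 39.27853216  18.18596365 299.19744881] [[ 0.21385334 -0.97686084  0.00310664]
 [-0.97685637 -0.21383625  0.00506783]
 [-0.00428625 -0.00411851 -0.99998233]] [-0.28085124 -0.00656996 -0.40878102]
[ 0.54178344 -0.17001966  0.        ] [0.02139389 0.00849931]
```

```bash
python3 -m creep '[[[0,0,0,0.022,-0.010,0.02,0.085],[0,0,0.107,0,0,0.025,0.085],[0,0,0.106,0,0,0.025,0.085],[0,0,0,0,0,0.02,0.085],[0,0,0,0,0,0,0.085]]]' 20
python3 - <<'E'
from h import *
snap("wrist","w2.png"); snap("side","s2.png",(300,130,440,230),4.5)
p,R,f,o=tcpm(); print(p.round(1),R.round(3),f.round(1),o["t"])
E
```

```text
t: 1.2
eef_pos: [0.5468, -0.1651, 0.2082]
tool_rot: [-0.003, 0.994, -0.107, 0.002]
contact_force: [-0.7, -0.1, -0.0]
gripper_width: 0.997
[ 57.6  -6.5 211.5] [[-0.006 -1.     0.006]
 [-1.     0.006 -0.007]
 [ 0.007 -0.006 -1.   ]] [ 0.3 -1.3  1. ] 1.3
```

View pics/w2.png

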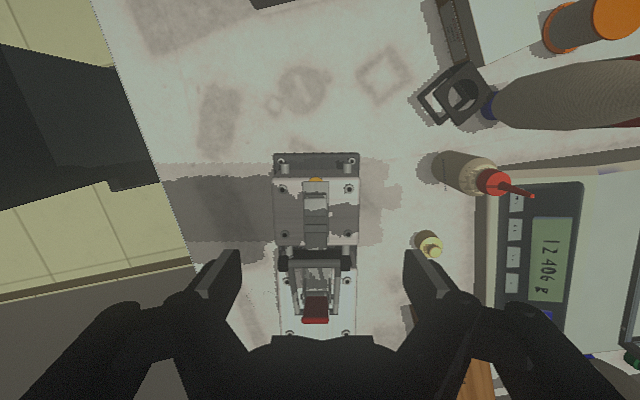

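View pics/s2.png

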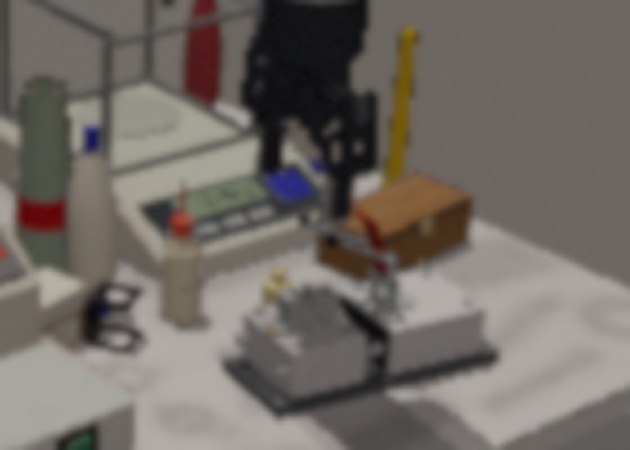

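Wrist shows the knobs near (283,255) and (347,255), between the open fingers. The tool is about 6 mm off centre, so I'll correct that and descend.

```bash
python3 -m creep '[[[0,0,0,-0.0065,0.0066,0.01,0.085],[0,0,0,0,0,0,0.085],[0,0,0,0,0,0,0.085]]]' 20
python3 - <<'E'
from h import *
c=snap("wrist","w3.png",(200,180,440,360),3)
p,R,f,o=tcpm(); print(p.round(1),R.round(3),f.round(1),o["t"],o["gripper_width"])
M=tomould(cloud(c)).reshape(-1,3)
b=M[(M[:,2]>115)&(M[:,2]<140)&(M[:,0]>40)&(M[:,0]<60)&(abs(M[:,1])<30)]
k1=b[b[:,1]>15]; k2=b[b[:,1]<-15]; m=b[abs(b[:,1])<12]
for q in (b,m,k1,k2):
  if len(q): print(len(q),np.round(q.mean(0),1),q.min(0).round(1),q.max(0).round(1))
for s in(1,-1):
  q=M[(M[:,1]*s>30)&(M[:,1]*s<70)&(M[:,2]>110)&(M[:,2]<170)&(abs(M[:,0]-51)<20)]; print("finger",len(q),q.min(0).round(1),q.max(0).round(1))
E
```

```text
t: 1.55
eef_pos: [0.5425, -0.1709, 0.2042]
tool_rot: [-0.002, 0.994, -0.105, 0.007]
contact_force: [0.6, 0.2, 0.0]
gripper_width: 0.997
[ 50.9  -1.5 204. ] [[-0.004 -1.     0.006]
 [-1.     0.004 -0.012]
 [ 0.012 -0.006 -1.   ]] [-0.2  0.3 -0.8] 1.6 0.9938543821417117
843 [ 47.4  -0.4 127.7] [ 40.  -22.3 121.6] [ 52.   21.7 131.6]
326 [4.740e+01 1.000e-01 1.273e+02] [ 44.7 -11.8 124.1] [ 49.5  12.  129.3]
191 [ 47.8  18.2 128.5] [ 40.8  15.1 123.4] [ 52.   21.7 131.5]
205 [ 47.8 -18.6 128.4] [ 40.3 -22.3 121.6] [ 51.8 -15.2 131.6]
finger 1284 [ 41.   39.2 143.6] [ 63.9  53.8 170. ]
finger 1203 [ 40.2 -59.  144.9] [ 63.7 -44.6 170. ]
```

View pics/w3.png

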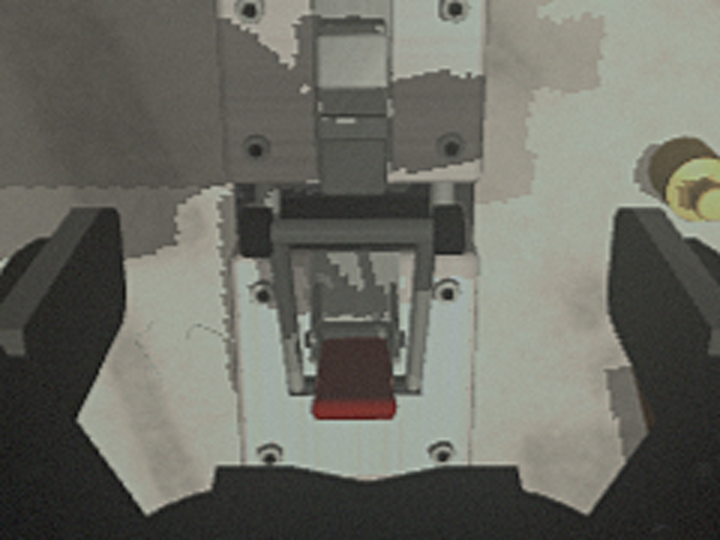

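The fingers straddle the knobs at z 144, and the knobs are at z≈126. I'll descend and close partway, then check depth.

```bash
python3 -m creep '[[[0,0,0,-0.002,0,0.011,0.085],[0,0,0,0,0,0.011,0.085],[0,0,0,0,0,0,0.054],[0,0,0,0,0,0,0.054],[0,0,0,0,0,0,0.054],[0,0,0,0,0,0,0.054]]]' 20
python3 - <<'E'
from h import *
c=snap("wrist","w4.png",(200,180,440,360),3)
p,R,f,o=tcpm(); print(p.round(1),R.round(3),f.round(1),o["t"],o["gripper_width"])
M=tomould(cloud(c)).reshape(-1,3)
for s in(1,-1):
  q=M[(M[:,1]*s>23)&(M[:,1]*s<70)&(M[:,2]>100)&(M[:,2]<150)&(abs(M[:,0]-51)<25)]; print("finger",len(q),q.min(0).round(1),q.max(0).round(1))
b=M[(M[:,2]>115)&(M[:,2]<131)&(M[:,0]>40)&(M[:,0]<60)&(abs(M[:,1])<22)];print(b.mean(0))
E
```

```text
t: 2.1
eef_pos: [0.5407, -0.1711, 0.1811]
tool_rot: [-0.002, 0.994, -0.106, 0.008]
contact_force: [-0.3, 0.0, -0.1]
gripper_width: 0.632
[ 5.070e+01 -1.000e-01  1.811e+02] [[-0.004 -1.     0.006]
 [-1.     0.004 -0.015]
 [ 0.015 -0.006 -1.   ]] [-1.1  0.5 -0.1] 2.15 0.6326877136337832
finger 1538 [ 40.2  25.4 112. ] [ 63.5  40.  150. ]
finger 1427 [ 40.2 -41.8 112.7] [ 63.2 -27.6 150. ]
[ 47.48825921  -0.37495752 127.53011798]
```

View pics/w4.png

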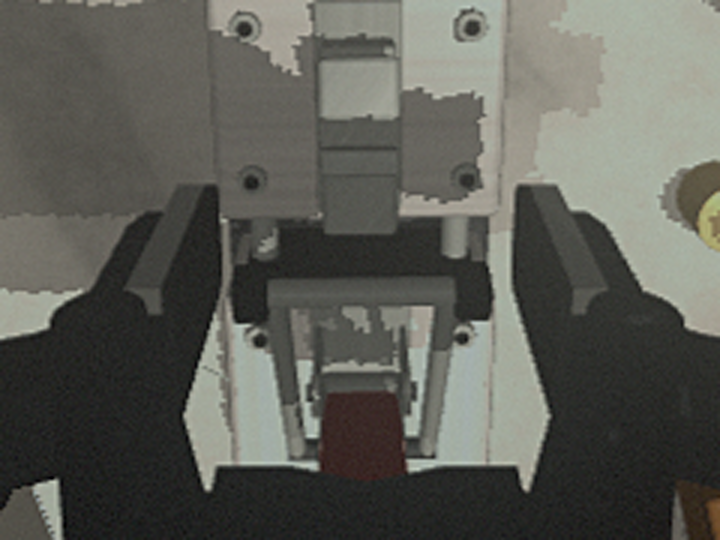

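The tips are at z 112, and the knobs lie between the pads, with the bar at x 47.5, z 126. I'll close on them.

```bash
python3 -m creep '[[[0,0,0,-0.0008,0,0,0.04],[0,0,0,0,0,0,0.04],[0,0,0,0,0,0,0.04],[0,0,0,0,0,0,0.04],[0,0,0,0,0,0,0.04],[0,0,0,0,0,0,0.04]]]' 20
python3 - <<'E'
from h import *
c=snap("wrist","w5.png",(200,180,440,360),3)
p,R,f,o=tcpm(); print(p.round(1),R.round(3),f.round(1),o["t"],o["gripper_width"])
M=tomould(cloud(c)).reshape(-1,3)
b=M[(M[:,2]>115)&(M[:,2]<135)&(M[:,0]>40)&(M[:,0]<60)&(abs(M[:,1])<12)];print(b.mean(0))
E
```

```text
t: 2.65
eef_pos: [0.5401, -0.1711, 0.1817]
tool_rot: [-0.002, 0.994, -0.106, 0.008]
contact_force: [-0.1, -0.2, -0.4]
gripper_width: 0.506
[ 50.6   0.4 181.8] [[-0.004 -1.     0.006]
 [-1.     0.004 -0.016]
 [ 0.016 -0.006 -1.   ]] [-0.5  0.5  0.7] 2.7 0.5015700829188086
[4.71910490e+01 7.64242617e-02 1.27258976e+02]
```

View pics/w5.png

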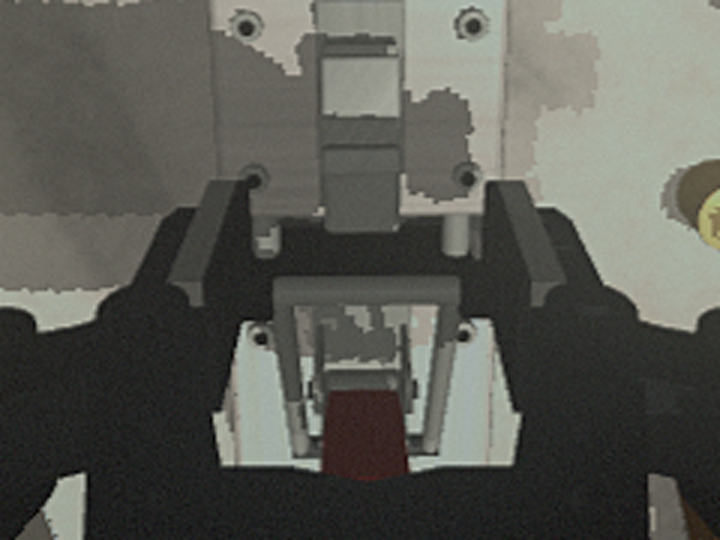

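Gripped: opening 42.8 mm, bar at x 47, z 125. Now I'll lead the bar to above the groove, at x≈56, z≈88.

```bash
python3 -m creep '[[[0,0,0,0,-0.002,0.007,0.04],[0,0,0,0,-0.002,0.007,0.04],[0,0,0,0,-0.002,0.007,0.04],[0,0,0,0,-0.002,0.006,0.04],[0,0,0,0,-0.001,0.003,0.04],[0,0,0,0,0,0,0.04],[0,0,0,0,0,0,0.04]]]' 20
cat > look.py <<'E'
from h import *
import sys
n=sys.argv[1]; c=snap("wrist",n+".png",(200,180,440,360),3)
p,R,f,o=tcpm(); print("tcp",p.round(1),"zax",R[:,2].round(3),"F",f.round(1),"t",o["t"],"w",round(o["gripper_width"]*85.4,1))
M=tomould(cloud(c)).reshape(-1,3); s=M[abs(M[:,1])<11]; L=[]
for x in range(20,80,2):
    q=s[(s[:,0]>=x)&(s[:,0]<x+2)&(s[:,2]>45)&(s[:,2]<135)]
    if len(q): L.append((x,len(q),*np.round(np.percentile(q[:,2],[10,50,90])).astype(int).tolist()))
print(L)
E
python3 look.py w6
```

```text
t: 3.28
eef_pos: [0.5434, -0.1608, 0.1485]
tool_rot: [-0.002, 0.994, -0.105, 0.009]
contact_force: [-0.5, -0.4, 0.7]
gripper_width: 0.506
tcp [ 61.4  -0.6 148.5] zax [ 0.006 -0.017 -1.   ] F [ 0.7  0.2 -0.2] t 3.3333 w 43.2
[(20, 1, 49, 49, 49), (22, 1, 50, 50, 50), (24, 1, 51, 51, 51), (26, 4, 53, 53, 54), (28, 15, 73, 74, 74), (30, 71, 74, 74, 75), (32, 83, 74, 74, 75), (34, 90, 74, 74, 75), (36, 85, 73, 74, 75), (38, 90, 73, 74, 75), (40, 83, 73, 75, 75), (42, 10, 52, 53, 76), (44, 8, 53, 54, 54), (46, 6, 53, 53, 54), (48, 4, 54, 54, 82), (50, 178, 70, 72, 79), (52, 197, 70, 74, 79), (54, 120, 70, 71, 96), (56, 159, 94, 95, 96), (58, 227, 93, 94, 96), (60, 44, 54, 80, 81), (62, 119, 79, 80, 81), (64, 132, 78, 80, 81), (66, 138, 54, 79, 80), (68, 136, 61, 78, 79), (70, 271, 60, 67, 79), (72, 394, 53, 61, 78), (74, 130, 53, 54, 77), (76, 105, 53, 54, 54), (78, 99, 53, 54, 54)]
```

View pics/w6.png

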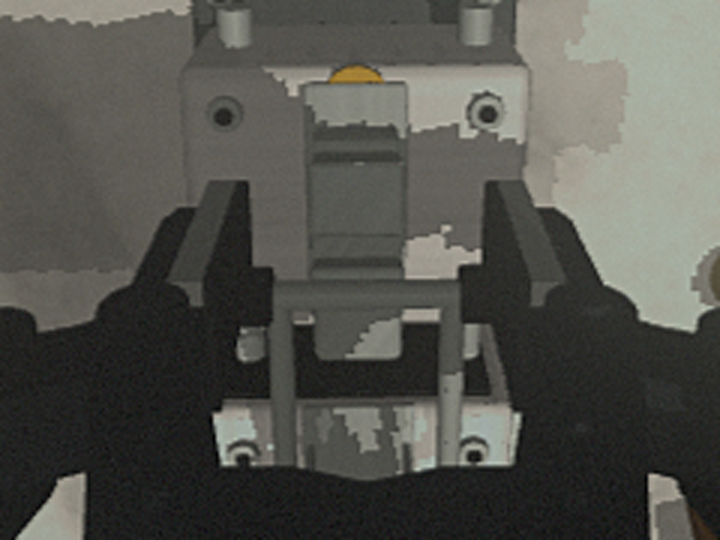

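Run:
```python
from h import *
for n in("w1","w3","w5","w6"):
    c=load(n); f,Rc,t=cam(c); print(n,"cam",tomould(-Rc.T@t).round(0))
    M=tomould(cloud(c)).reshape(-1,3); s=M[(abs(M[:,1])<7)&(M[:,2]>60)&(M[:,2]<85)]
    for nm,a in(("hi",s[s[:,2]>77]),("lo",s[(s[:,2]<72)])):
        h,b=np.histogram(a[:,0],bins=np.arange(44,78,1)); print(nm,[(int(x),int(k)) for x,k in zip(b,h) if k])
```

```text
w1 cam [110.  34. 370.]
hi [(46, 2), (47, 8), (48, 13), (49, 11), (50, 14), (51, 12), (52, 11), (60, 5), (61, 11), (62, 12), (63, 14), (64, 11), (65, 14), (66, 13), (67, 14), (68, 13), (69, 12), (70, 12), (71, 13), (72, 11), (73, 11), (74, 2)]
lo [(44, 1), (51, 4), (52, 13), (53, 11), (54, 13), (55, 11), (56, 11), (57, 12), (58, 2), (72, 4)]
w3 cam [126.  -2. 275.]
hi [(46, 1), (47, 19), (48, 23), (49, 27), (50, 23), (51, 21), (52, 28), (53, 1), (60, 2), (61, 20), (62, 30), (63, 25), (64, 25), (65, 28), (66, 22), (67, 30), (68, 27), (69, 26), (70, 28), (71, 22), (72, 25), (73, 11), (74, 5)]
lo [(50, 2), (51, 22), (52, 23), (53, 24), (54, 19), (55, 19), (56, 22), (57, 13), (70, 13), (71, 23), (72, 16)]
w5 cam [125.   1. 253.]
hi [(47, 15), (48, 29), (49, 32), (50, 28), (51, 33), (52, 36), (53, 6), (60, 11), (61, 17), (62, 27), (63, 37), (64, 32), (65, 32), (66, 33), (67, 32), (68, 32), (69, 31), (70, 38), (71, 27), (72, 31), (73, 21), (74, 5)]
lo [(50, 2), (51, 31), (52, 25), (53, 27), (54, 22), (55, 33), (56, 22), (57, 8), (70, 16), (71, 25), (72, 23)]
w6 cam [136.  -0. 220.]
hi [(50, 5), (51, 41), (52, 46), (53, 15), (60, 12), (61, 20), (62, 43), (63, 44), (64, 50), (65, 45), (66, 45), (67, 48), (68, 45), (69, 52), (70, 43), (71, 49), (72, 36), (73, 38), (74, 11)]
lo [(50, 21), (51, 39), (52, 40), (53, 30), (54, 39), (55, 14), (69, 3), (70, 38), (71, 66), (72, 45), (73, 6)]
```

```bash
cat > bar.py <<'E'
from h import *
from scipy.optimize import least_squares
def bar(c,x0,z0):
    M=tomould(cloud(c)).reshape(-1,3)
    s=M[(abs(M[:,1])<9)&(abs(M[:,0]-x0)<5)&(abs(M[:,2]-z0)<5)]
    if len(s)<10: return None
    r=least_squares(lambda p:np.hypot(s[:,0]-p[0],s[:,2]-p[1])-2.5,[x0,z0],loss="soft_l1"); return r.x.round(2),len(s)
if __name__=="__main__":
    import sys; n,x,z=sys.argv[1:]; print(bar(load(n),float(x),float(z)))
E
python3 bar.py w6 57.5 93; python3 bar.py w5 47 125; python3 bar.py w3 47 125
```

```text
(array([56.75, 93.13]), 348)
(array([ 46.23, 125.61]), 348)
(array([ 46.41, 125.52]), 242)
```

By circle fit the bar is at (56.8, 93.1), and the groove mouth spans 53.5–60.2, so it is centred. I'll lower it gently while watching the force.

```bash
python3 -m creep '[[[0,0,0,0,0,0.005,0.04],[0,0,0,0,0,0.003,0.04],[0,0,0,0,0,0,0.04],[0,0,0,0,0,0,0.04]]]' 20; python3 look.py w7; python3 bar.py w7 57 84
```

```text
t: 3.67
eef_pos: [0.5439, -0.1609, 0.1403]
tool_rot: [-0.002, 0.994, -0.105, 0.009]
contact_force: [-0.6, 1.3, 1.6]
gripper_width: 0.505
tcp [ 61.4  -1.1 140.3] zax [ 0.006 -0.018 -1.   ] F [ 0.5 -0.4  1.4] t 3.7167 w 43.1
[(20, 1, 49, 49, 49), (22, 3, 50, 50, 51), (24, 4, 50, 70, 90), (26, 4, 64, 89, 90), (28, 26, 53, 74, 88), (30, 82, 73, 74, 75), (32, 100, 74, 74, 75), (34, 97, 74, 74, 75), (36, 86, 73, 74, 75), (38, 105, 74, 75, 75), (40, 110, 73, 74, 75), (42, 100, 74, 74, 75), (44, 15, 53, 75, 87), (46, 42, 56, 79, 80), (48, 97, 79, 79, 80), (50, 90, 69, 70, 72), (52, 111, 69, 70, 71), (54, 125, 70, 86, 87), (56, 169, 87, 87, 88), (58, 205, 84, 86, 88), (60, 38, 79, 80, 81), (62, 134, 79, 80, 81), (64, 146, 78, 80, 81), (66, 144, 78, 79, 80), (68, 164, 60, 78, 80), (70, 301, 60, 66, 79), (72, 449, 53, 61, 78), (74, 160, 53, 54, 77), (76, 114, 53, 53, 54), (78, 110, 53, 54, 54)]
(array([56.93, 84.9 ]), 386)
```

Run:
```python
from h import *
for n in("w6","w7"):
    M=tomould(cloud(load(n))).reshape(-1,3); s=M[(abs(M[:,1])<8)&(M[:,0]>43)&(M[:,0]<63)&(M[:,2]>60)&(M[:,2]<100)]
    g,_,_=np.histogram2d(s[:,2],s[:,0],bins=[np.arange(66,98,1),np.arange(43,64,1)])
    print(n,"x 43..");
    for i in range(len(g)-1,-1,-1): print(66+i,' '.join(f"{int(k):2d}" if k else ' .' for k in g[i]))
```

```text
w6 x 43..
96  .  .  .  .  .  .  .  .  .  .  .  .  .  6 11  6  .  .  .  .
95  .  .  .  .  .  .  .  .  .  .  .  . 22 35 30 32  5  .  .  .
94  .  .  .  .  .  .  .  .  .  .  .  . 13  9 14 40 14  .  .  .
93  .  .  .  .  .  .  .  .  .  .  .  .  .  .  . 17 23  .  .  .
92  .  .  .  .  .  .  .  .  .  .  .  .  .  .  1 12 14  .  .  .
91  .  .  .  .  .  .  .  .  .  .  .  .  .  .  .  3  .  .  .  .
90  .  .  .  .  .  .  .  .  .  .  .  .  .  .  .  .  .  .  .  .
89  .  .  .  .  .  .  .  .  .  .  .  .  .  .  .  .  .  .  .  .
88  .  .  .  .  .  .  .  .  .  .  .  .  .  .  .  .  .  .  .  .
87  .  .  .  .  .  .  .  .  .  .  .  .  .  .  .  .  .  .  .  .
86  .  .  .  .  .  .  .  .  .  .  .  .  .  .  .  .  .  .  .  .
85  .  .  .  .  .  .  .  .  .  .  .  .  .  .  .  .  .  .  .  .
84  .  .  .  .  .  .  .  .  .  .  .  .  .  .  .  .  .  .  .  .
83  .  .  .  .  .  .  .  .  .  .  .  .  .  .  .  .  .  .  .  .
82  .  .  .  .  .  .  .  .  .  .  .  .  .  .  .  .  .  .  .  .
81  .  .  .  .  .  .  .  .  .  .  .  .  .  .  .  .  .  .  . 12
80  .  .  .  .  .  .  .  .  .  .  .  .  .  .  .  .  .  . 17 28
79  .  .  .  .  .  
[... 2125 characters left out ...]
.  .  .
76  .  1  .  .  .  .  .  .  .  .  .  .  .  .  .  .  .  .  .  .
75 10  .  .  .  .  .  .  .  .  .  .  .  .  .  .  .  .  .  .  .
74 21  3  .  .  .  .  .  .  .  .  .  .  .  .  .  .  .  .  .  .
73 10  .  .  .  .  .  .  .  .  .  .  .  .  .  .  .  .  .  .  .
72  .  .  .  .  .  .  .  .  .  .  .  .  .  .  .  .  .  .  .  .
71  .  .  .  .  .  .  .  .  8  1  2  2  3  .  .  .  .  .  .  .
70  .  .  .  .  .  .  .  6 31 20 21 13  6  .  .  .  .  .  .  .
69  .  .  .  .  .  .  .  7 16 20 21 27  .  .  .  .  .  .  .  .
68  .  .  .  .  .  .  .  .  3  .  4  .  .  .  .  .  .  .  .  .
67  .  .  .  .  .  .  .  .  .  .  .  .  .  .  .  .  .  .  .  .
66  .  .  .  .  .  .  .  .  .  .  .  .  .  .  .  .  .  .  .  .
```

That difference was only occlusion: the leaning lip face runs from (50.8,70) to (53.5,79), the guard edge is at 60, and the bar is at x 56.9. I'll keep going down.

```bash
python3 -m creep '[[[0,0,0,0,0,0.002,0.04],[0,0,0,0,0,0.002,0.04],[0,0,0,0,0,0,0.04]]]' 20; python3 -m creep '[[[0,0,0,0,0,0.002,0.04],[0,0,0,0,0,0,0.04]]]'; python3 look.py w8 | head -1; python3 bar.py w8 57 79
```

```text
t: 3.97
eef_pos: [0.5442, -0.1611, 0.1364]
tool_rot: [-0.002, 0.994, -0.105, 0.01]
contact_force: [0.9, 1.0, 0.9]
gripper_width: 0.503
t: 4.13
eef_pos: [0.5442, -0.1611, 0.1342]
tool_rot: [-0.002, 0.994, -0.105, 0.01]
contact_force: [-0.4, 0.2, 1.4]
gripper_width: 0.505
tcp [ 61.2  -1.6 134.3] zax [ 0.006 -0.019 -1.   ] F [ 0.3 -0.2  0.9] t 4.1833 w 43.0
(array([56.36, 79.18]), 444)
```

```bash
python3 -m creep '[[[0,0,0,-0.001,0,0.002,0.04],[0,0,0,0,0,0.002,0.04],[0,0,0,0,0,0,0.04]]]' 20; python3 -m creep '[[[0,0,0,0,0,0.0015,0.04],[0,0,0,0,0,0,0.04]]]'; python3 look.py w9 | head -1; python3 bar.py w9 56 74
```

```text
t: 4.43
eef_pos: [0.5435, -0.1609, 0.1301]
tool_rot: [-0.002, 0.994, -0.105, 0.01]
contact_force: [0.3, 1.7, 0.8]
gripper_width: 0.507
t: 4.6
eef_pos: [0.5434, -0.1609, 0.1284]
tool_rot: [-0.002, 0.994, -0.105, 0.01]
contact_force: [-0.1, 0.3, 0.9]
gripper_width: 0.506
tcp [ 61.3  -0.8 128.5] zax [ 0.006 -0.019 -1.   ] F [-0.2  0.1  1.5] t 4.65 w 43.7
(array([53.98, 75.71]), 509)
```

View pics/w9.png

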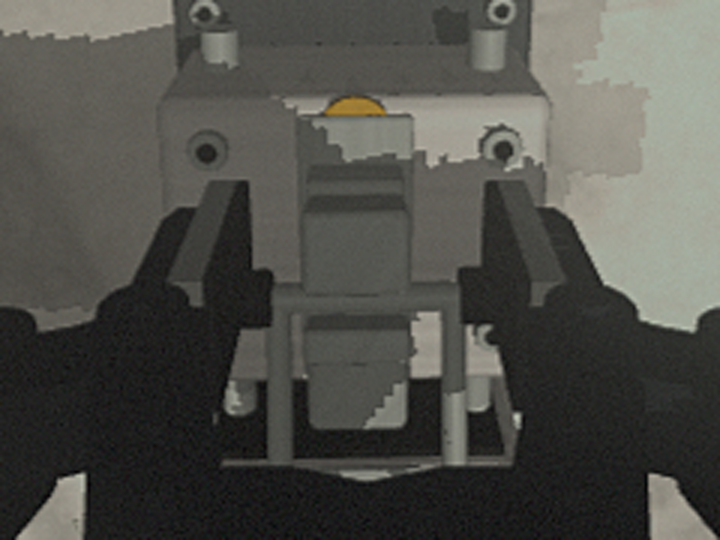

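The bar is visibly down between lip and guard (row 295), with almost no force. I'll go 0.7 mm lower, then draw towards -x until it bears on the lip.

```bash
cat > f.py <<'E'
from h import *
p,R,f,o=tcpm(); print("tcp",p.round(1),"F",f.round(1),"t",round(o["t"],2),"w",round(o["gripper_width"]*85.4,1))
E
python3 -m creep '[[[0,0,0,0,0,0.0007,0.04],[0,0,0,0,0,0,0.04]]]' >/dev/null; python3 f.py; python3 -m creep '[[[0,0,0,0,0.001,0,0.04],[0,0,0,0,0,0,0.04]]]'>/dev/null; python3 f.py;python3 -m creep '[[[0,0,0,0,0.001,0,0.04],[0,0,0,0,0,0,0.04]]]'>/dev/null; python3 f.py;python3 -m creep '[[[0,0,0,0,0.001,0,0.04],[0,0,0,0,0,0,0.04]]]'>/dev/null; python3 f.py
```

```text
tcp [ 61.2  -0.9 127.8] F [1.2 0.4 0.5] t 4.82 w 43.3
tcp [ 60.6  -0.9 127.8] F [-0.6  0.   1.8] t 4.98 w 43.1
tcp [ 59.8  -0.9 127.8] F [-0.4 -0.4  0.7] t 5.15 w 43.1
tcp [ 59.   -1.  127.8] F [ 0.7 -0.   1.5] t 5.32 w 43.3
```

```bash
python3 -m creep '[[[0,0,0,0,0.001,0,0.04],[0,0,0,0,0,0,0.04]]]'>/dev/null; python3 f.py;python3 -m creep '[[[0,0,0,0,0.0015,0,0.04],[0,0,0,0,0,0,0.04]]]'>/dev/null; python3 f.py; python3 look.py w10
python3 - <<'E'
from h import *
for n in("w9","w10"):
    M=tomould(cloud(load(n))).reshape(-1,3); s=M[(abs(M[:,1])<7)&(M[:,0]>43)&(M[:,0]<63)&(M[:,2]>60)&(M[:,2]<100)]
    g,_,_=np.histogram2d(s[:,2],s[:,0],bins=[np.arange(66,84,1),np.arange(43,64,1)])
    print(n,"x 43..");
    for i in range(len(g)-1,-1,-1): print(66+i,' '.join(f"{int(k):2d}" if k else ' .' for k in g[i]))
E
```

```text
tcp [ 58.9  -0.9 127.8] F [-0.4 -0.6  2.1] t 5.48 w 43.3
tcp [ 58.3  -1.  127.8] F [0.1 0.2 1.6] t 5.65 w 43.3
tcp [ 58.3  -1.  127.8] zax [ 0.009 -0.019 -1.   ] F [2.  0.3 0.8] t 5.7 w 43.2
[(20, 1, 49, 49, 49), (22, 3, 51, 51, 51), (26, 9, 53, 54, 81), (28, 34, 73, 74, 81), (30, 98, 74, 74, 75), (32, 102, 74, 74, 75), (34, 111, 74, 75, 75), (36, 118, 74, 74, 75), (38, 114, 74, 74, 75), (40, 112, 74, 74, 75), (42, 83, 74, 75, 76), (44, 4, 58, 76, 77), (46, 69, 76, 79, 80), (48, 146, 78, 79, 80), (50, 212, 74, 78, 80), (52, 222, 75, 76, 78), (54, 219, 73, 75, 76), (56, 53, 73, 74, 75), (58, 1, 53, 53, 53), (60, 83, 79, 80, 81), (62, 174, 79, 80, 81), (64, 176, 54, 80, 81), (66, 207, 78, 79, 129), (68, 1085, 78, 131, 134), (70, 522, 55, 66, 134), (72, 446, 53, 72, 78), (74, 134, 53, 54, 55), (76, 130, 53, 54, 54), (78, 136, 53, 54, 54)]
w9 x 43..
82  .  .  .  .  .  .  .  .  .  .  .  .  .  .  .  .  .  .  .  .
81  .  .  .  .  .  .  .  .  .  .  .  .  .  .  .  .  .  .  1 12
80  .  .  .  .  .  8  6  3  .  .  .  .  .  .  .  .  .  . 20 35
79  .  .  .  . 14 32 28 29 17  5  1  .  .  .  .  .  .
[... 1210 characters left out ...]
.  .  .
76  .  .  .  .  .  .  .  .  6 12  6  3  .  1  .  .  .  .  .  .
75  7  .  .  .  .  .  .  . 13 27 23 27 19  3  1  .  .  .  .  .
74 11  .  .  .  .  .  .  . 17 11 17 24 26 17  .  .  .  .  .  .
73  .  .  .  .  .  .  .  1  2  1  3  . 18  9  .  .  .  .  .  .
72  .  .  .  .  .  .  .  .  .  .  .  . 11  .  .  .  .  .  .  .
71  .  .  .  .  .  .  .  .  .  .  .  .  .  .  .  .  .  .  .  .
70  .  .  .  .  .  .  .  .  .  .  .  .  .  .  .  .  .  .  .  .
69  .  .  .  .  .  .  .  .  .  .  .  .  .  .  .  .  .  .  .  .
68  .  .  .  .  .  .  .  .  .  .  .  .  .  .  .  .  .  .  .  .
67  .  .  .  .  .  .  .  .  .  .  .  .  .  .  .  .  .  .  .  .
66  .  .  .  .  .  .  .  .  .  .  .  .  .  .  .  .  .  .  .  .
```

View pics/w10.png

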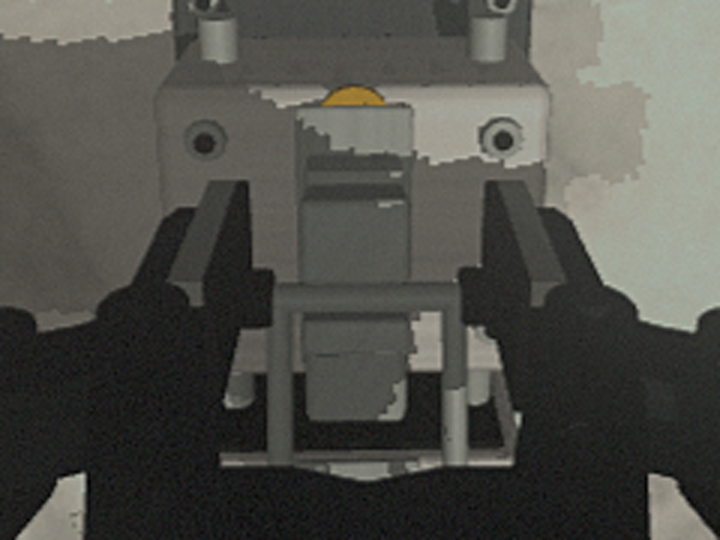

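```bash
python3 -m creep '[[[0,0,0,0,0.0015,0.0005,0.04],[0,0,0,0,0,0,0.04]]]'>/dev/null; python3 f.py;python3 -m creep '[[[0,0,0,0,0.0015,0,0.04]]]'; python3 f.py; python3 -m creep '[[[0,0,0,0,0.0015,0,0.04]]]'; python3 f.py; python3 -m creep '[[[0,0,0,0,0.0015,0,0.04]]]'; python3 f.py
```

```text
tcp [ 57.5  -1.  127.3] F [ 1.2 -0.3  1.1] t 5.87 w 43.3
t: 5.95
eef_pos: [0.5428, -0.1653, 0.1273]
tool_rot: [-0.005, 0.995, -0.103, 0.01]
contact_force: [0.5, 6.1, 2.6]
gripper_width: 0.508
tcp [ 56.9  -1.1 127.3] F [6.  0.8 2.6] t 5.95 w 43.4
t: 6.03
eef_pos: [0.5427, -0.1659, 0.1274]
tool_rot: [-0.005, 0.995, -0.103, 0.01]
contact_force: [0.1, 6.9, 2.3]
gripper_width: 0.506
tcp [ 56.3  -1.1 127.4] F [6.8 1.3 2.3] t 6.03 w 43.2
t: 6.12
eef_pos: [0.5426, -0.1662, 0.1273]
tool_rot: [-0.006, 0.995, -0.103, 0.01]
contact_force: [1.0, 6.3, 1.9]
gripper_width: 0.51
tcp [ 55.9  -1.  127.3] F [6.3 0.3 1.9] t 6.12 w 43.5
```

The bar is bearing on the lip with 6–7 N. A look before I let go.

```bash
python3 look.py w11; python3 bar.py w11 54 73.5; python3 f.py
python3 - <<'E'
from h import *
M=tomould(cloud(load("w11"))).reshape(-1,3); s=M[(abs(M[:,1])<7)&(M[:,0]>43)&(M[:,0]<76)&(M[:,2]>77)&(M[:,2]<83)]
h,b=np.histogram(s[:,0],bins=np.arange(43,78)); print([(int(x),int(k)) for x,k in zip(b,h) if k])
E
```

```text
tcp [ 55.8  -1.  127.3] zax [ 0.014 -0.019 -1.   ] F [ 6.7 -0.2  1.7] t 6.1667 w 43.1
[(20, 2, 50, 50, 50), (24, 5, 53, 54, 71), (26, 28, 54, 74, 81), (28, 99, 74, 74, 75), (30, 117, 73, 74, 75), (32, 112, 73, 74, 75), (34, 113, 74, 74, 75), (36, 113, 74, 74, 75), (38, 116, 74, 74, 75), (40, 92, 74, 75, 75), (42, 8, 53, 76, 76), (44, 50, 78, 79, 80), (46, 160, 78, 79, 80), (48, 198, 74, 78, 79), (50, 236, 74, 76, 79), (52, 226, 73, 74, 75), (54, 54, 73, 73, 74), (56, 1, 51, 51, 51), (58, 67, 79, 80, 81), (60, 162, 79, 80, 81), (62, 180, 78, 80, 81), (64, 294, 78, 80, 130), (66, 1113, 78, 131, 134), (68, 430, 56, 66, 79), (70, 539, 53, 62, 78), (72, 141, 53, 54, 55), (74, 134, 53, 53, 54), (76, 127, 53, 54, 54), (78, 184, 51, 53, 54)]
(array([51.18, 73.63]), 499)
tcp [ 55.8  -1.  127.3] F [ 6.7 -0.2  1.7] t 6.17 w 43.1
[(44, 5), (45, 33), (46, 58), (47, 67), (48, 56), (49, 61), (50, 59), (51, 1), (58, 10), (59, 41), (60, 59), (61, 59), (62, 67), (63, 60), (64, 68), (65, 61), (66, 64), (67, 62), (68, 54), (69, 63), (70, 49), (71, 35), (72, 4)]
```

The sliding half followed about 2 mm, so the bar is hooked on the lip. I'll release slowly and rise.

```bash
python3 -m creep '[[[0,0,0,0,0,0,0.06],[0,0,0,0,0,0,0.06],[0,0,0,0,0,0,0.06],[0,0,0,0,0,0,0.06]]]'; python3 look.py w12; python3 bar.py w12 52 73; python3 -m creep '[[[0,0,0,0,0,-0.01,0.06],[0,0,0,0,-0.005,-0.02,0.06],[0,0,0,0,-0.01,-0.03,0.06],[0,0,0,0,-0.01,-0.03,0.06],[0,0,0,0,0,-0.02,0.06],[0,0,0,0,0,0,0.06],[0,0,0,0,0,0,0.06]]]'; python3 look.py w13; python3 bar.py w13 52 73
python3 - <<'E'
from h import *
snap("side","s13.png",(300,130,440,230),4.5); snap("scene","c13.png",(335,180,475,280),4.5)
E
```

```text
t: 6.5
eef_pos: [0.5414, -0.1692, 0.1268]
tool_rot: [-0.004, 0.995, -0.104, 0.009]
contact_force: [-0.3, 0.1, 0.1]
gripper_width: 0.699
tcp [ 52.7  -0.5 126.8] zax [ 0.011 -0.018 -1.   ] F [-0.5 -0.1 -0.2] t 6.55 w 59.8
[(20, 2, 50, 51, 51), (22, 3, 57, 82, 82), (24, 10, 53, 67, 82), (26, 34, 53, 74, 78), (28, 101, 74, 74, 75), (30, 121, 73, 74, 75), (32, 111, 74, 74, 75), (34, 115, 74, 75, 76), (36, 126, 73, 74, 75), (38, 115, 74, 74, 75), (40, 96, 74, 75, 75), (42, 6, 64, 76, 76), (44, 58, 78, 79, 80), (46, 150, 78, 79, 80), (48, 207, 74, 78, 80), (50, 234, 74, 76, 79), (52, 231, 73, 75, 76), (54, 70, 72, 73, 75), (56, 3, 50, 50, 51), (58, 72, 79, 80, 81), (60, 171, 79, 80, 81), (62, 976, 80, 130, 134), (64, 549, 78, 133, 135), (66, 204, 61, 78, 79), (68, 434, 56, 64, 78), (70, 493, 54, 70, 78), (72, 140, 53, 54, 55), (74, 138, 53, 54, 54), (76, 137, 53, 53, 54), (78, 185, 50, 53, 54)]
(array([51.35, 73.29]), 469)
t: 7.13
eef_pos: [0.5429, -0.147, 0.2443]
tool_rot: [-0.003, 0.994, -0.106, 0.008]
contact_force: [-0.6, -0.3, -0.3]
gripper_width: 0.703
tcp [ 74.5   2.4 244.3] zax [ 0.008 -0.016 -1.   ] F [-0.1  0.8  1.3] t 7.1833 w 59.9
[(20, 3, 50, 50, 76), (22, 3, 51, 53, 77), (24, 5, 53, 54, 82), (26, 16, 53, 74, 81), (28, 42, 54, 74, 76), (30, 39, 69, 75, 76), (32, 51, 53, 74, 75), (34, 39, 73, 74, 75), (36, 45, 61, 74, 75), (38, 43, 73, 74, 75), (40, 44, 73, 74, 75), (42, 10, 74, 75, 76), (44, 22, 77, 79, 80), (46, 51, 73, 79, 80), (48, 61, 74, 78, 79), (50, 70, 74, 75, 79), (52, 80, 70, 74, 75), (54, 40, 67, 71, 74), (56, 4, 54, 54, 54), (58, 23, 53, 81, 81), (60, 50, 78, 80, 81), (62, 52, 79, 79, 81), (64, 50, 54, 79, 80), (66, 55, 54, 79, 79), (68, 111, 56, 67, 78), (70, 129, 53, 60, 78), (72, 45, 53, 53, 54), (74, 43, 53, 54, 54), (76, 46, 53, 53, 54), (78, 64, 50, 53, 54)]
(array([51.92, 72.68]), 159)
```

View pics/w13.png

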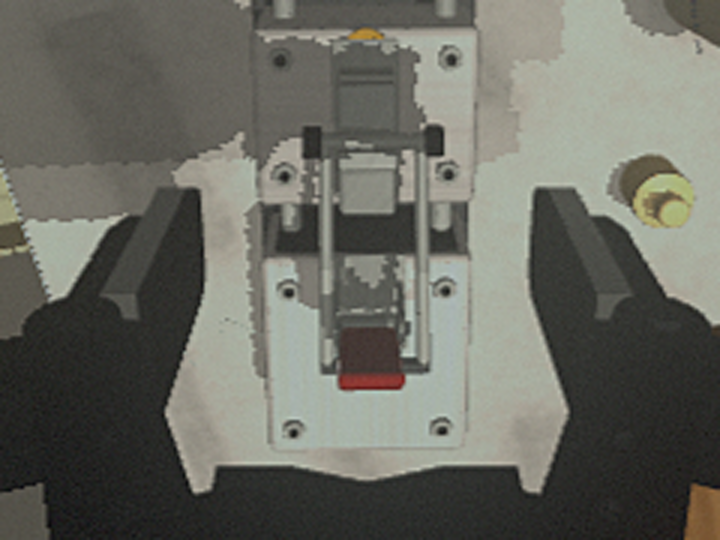

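View pics/c13.png

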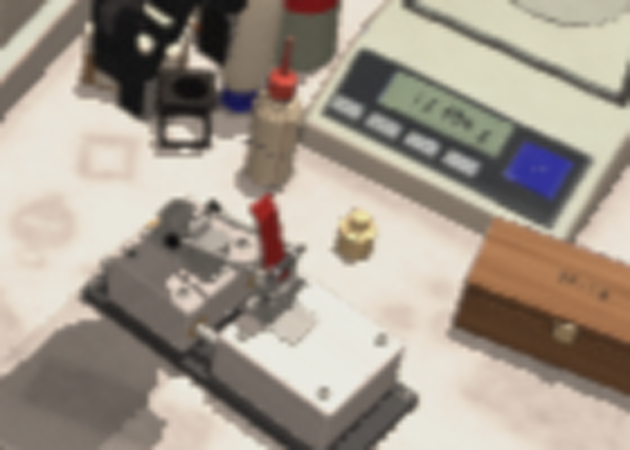

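View pics/s13.png

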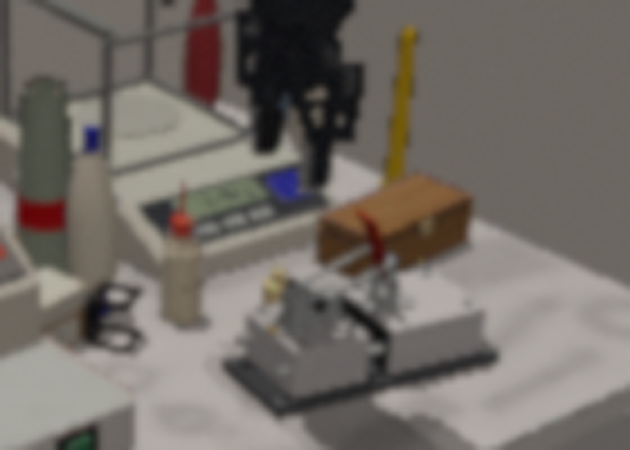

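The loop stays hooked with the bar at about (52, 72.5), and the lever leans to +x at (370,355). Now I'll close the fingers and bring them to the lever's +x side near its end.

```bash
python3 -m creep '[[[0,0,0,0.001,0.012,0.01,0],[0,0,0,0.001,0.012,0.01,0],[0,0,0,0,0.012,0.01,0],[0,0,0,0,0.005,0.01,0],[0,0,0,0,0,0.005,0],[0,0,0,0,0,0,0],[0,0,0,0,0,0,0],[0,0,0,0,0,0,0]]]' 20
python3 - <<'E'
from h import *
c=snap("wrist","w14.png"); snap("scene","c14.png",(335,180,475,280),4.5); snap("side","s14.png",(300,130,440,230),4.5)
p,R,f,o=tcpm(); print("tcp",p.round(1),"zax",R[:,2].round(3),"F",f.round(1),"t",o["t"],"w",round(o["gripper_width"]*85.4,1))
M=tomould(cloud(c)); C=c["color"].astype(int)
red=(C[...,0]>1.8*C[...,1])&(C[...,0]>50)&(abs(M[...,0]+5)<40)&(abs(M[...,1])<25)&(M[...,2]>60)&(M[...,2]<150)
q=M[red]; print("red",len(q),q.min(0).round(1),q.max(0).round(1)); 
q=M.reshape(-1,3); q=q[(abs(q[:,1])<25)&(q[:,2]>105)&(q[:,2]<175)&(q[:,0]>10)]; print("fing",len(q)); 
if len(q): print(q.min(0).round(1),q.max(0).round(1))
for n in("scene","side"):
    c=load(n[0].replace("s","c" if n=="scene" else "s")+"14"); M=tomould(cloud(c)); C=c["color"].astype(int)
    red=(C[...,0]>1.8*C[...,1])&(C[...,0]>50)&(abs(M[...,0]+5)<40)&(abs(M[...,1])<25)&(M[...,2]>60)&(M[...,2]<150)
    q=M[red]; print(n,"red",len(q)); t=q[q[:,2].argsort()][::-4]; print(t[:12].round(0).tolist())
    q=M.reshape(-1,3); q=q[(abs(q[:,1])<30)&(q[:,2]>105)&(q[:,2]<175)&(q[:,0]>10)&(q[:,0]<70)]; print("fing",len(q), q.min(0).round(1),q.max(0).round(1) ) if len(q) else 0
E
```

```text
t: 7.95
eef_pos: [0.5319, -0.1874, 0.1872]
tool_rot: [-0.004, 0.994, -0.106, -0.0]
contact_force: [0.9, 0.3, 0.4]
gripper_width: 0.001
tcp [ 33.    4.6 188. ] zax [ 0.009 -0.    -1.   ] F [ 0.5 -0.2 -0.2] t 8.1 w -0.2Traceback (most recent call last):
  File "<stdin>", line 6, in <module>
    return umr_minimum(a, axis, None, out, keepdims, initial, where)
ValueError: zero-size array to reduction operation minimum which has no identity
```

View pics/w14.png

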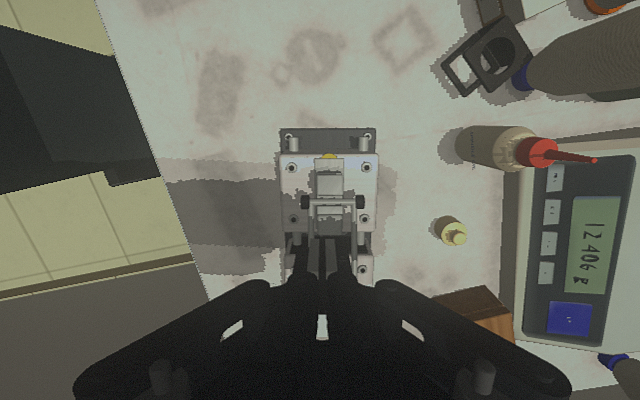

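View pics/c14.png

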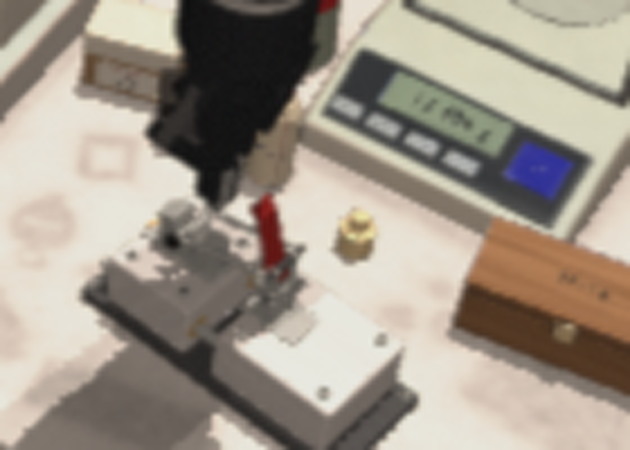

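View pics/s14.png

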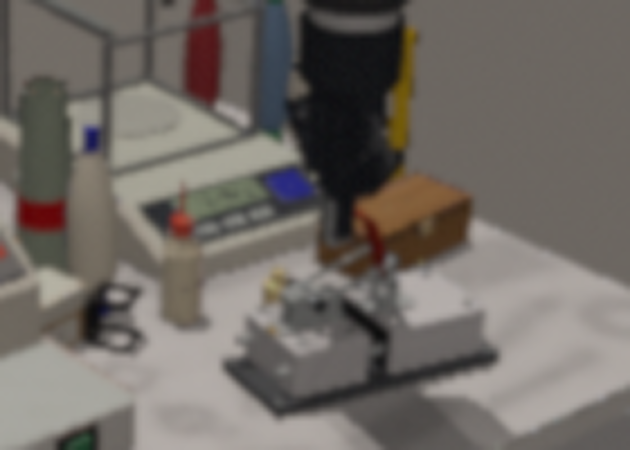

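The closed fingertips are beside the lever at z≈115. I'll recentre in y and approach until touch.

```bash
python3 -m creep '[[[0,0,0,0.004,0.006,0,0],[0,0,0,0,0.005,0,0],[0,0,0,0,0,0,0]]]' 40; python3 f.py;  python3 -m creep '[[[0,0,0,0,0.003,0,0],[0,0,0,0,0,0,0]]]' >/dev/null; python3 f.py; python3 -m creep '[[[0,0,0,0,0.003,0,0],[0,0,0,0,0,0,0]]]' >/dev/null; python3 f.py; python3 -m creep '[[[0,0,0,0,0.003,0,0]]]' >/dev/null; python3 f.py
```

```text
t: 8.35
eef_pos: [0.5352, -0.1993, 0.1892]
tool_rot: [-0.004, 0.994, -0.105, 0.002]
contact_force: [-0.6, -0.3, 0.5]
gripper_width: -0.003
tcp [ 22.   -0.6 189.2] F [-0.5  0.5  0.5] t 8.35 w -0.2
tcp [ 18.   -1.  189.7] F [-0.2  0.6  0.8] t 8.52 w -0.1
tcp [ 14.5  -1.  189.8] F [ 0.1 -0.3 -0.5] t 8.68 w 0.0
tcp [ 12.2  -1.  189.8] F [ 3.8 -1.5  2.9] t 8.77 w -0.0
```

Touched at finger face x≈2. I'll push along the arc in small steps.

```bash
for i in 1; do :; done; python3 -m creep '[[[0,0,0,0,0.003,0,0],[0,0,0,0,0.003,0,0]]]' >/dev/null; python3 f.py; python3 -m creep '[[[0,0,0,0,0.003,0,0],[0,0,0,0,0.003,0,0]]]' >/dev/null; python3 f.py; python3 -m creep '[[[0,0,0,0,0.003,0,0],[0,0,0,0,0.003,0,0]]]' >/dev/null; python3 f.py; python3 -m creep '[[[0,0,0,0,0,0,0]]]'>/dev/null; python3 f.py
python3 - <<'E'
from h import *
snap("scene","c15.png",(335,180,475,280),4.5); snap("side","s15.png",(300,130,440,230),4.5)
E
```

```text
tcp [  7.7  -1.3 190.1] F [3.1 0.5 2.9] t 8.93 w 0.1
tcp [  2.7  -1.6 190.3] F [ 3.4 -0.   2.7] t 9.1 w -0.1
tcp [ -3.1  -1.7 190.4] F [3.9 0.1 2.6] t 9.27 w -0.5
tcp [ -3.9  -1.7 190.4] F [ 2.9 -0.2  1.9] t 9.35 w 0.1
```

View pics/c15.png

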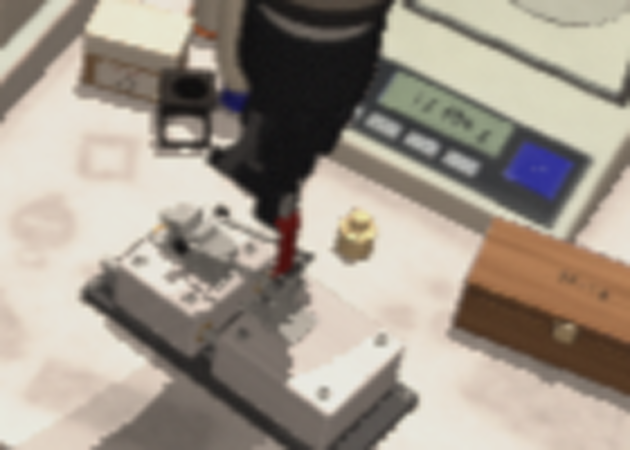

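View pics/s15.png

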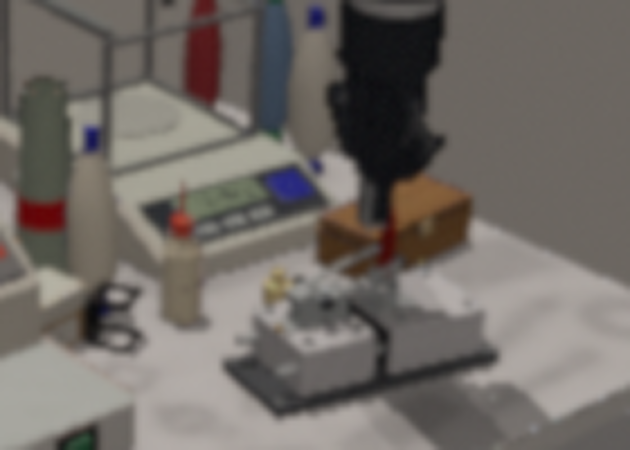

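The lever is about vertical and pushing takes about 4 N. Carrying on along the arc.

```bash
python3 -m creep '[[[0,0,0,-0.001,0.003,0,0],[0,0,0,0,0.003,0,0],[0,0,0,0,0.003,0.0003,0]]]' >/dev/null; python3 f.py; python3 -m creep '[[[0,0,0,0,0.003,0.001,0],[0,0,0,0,0.003,0.001,0]]]' >/dev/null; python3 f.py; python3 -m creep '[[[0,0,0,0,0.003,0.0015,0],[0,0,0,0,0.002,0.001,0]]]' >/dev/null; python3 f.py; python3 -m creep '[[[0,0,0,0,0,0,0]]]'>/dev/null; python3 f.py
```

```text
tcp [-11.8  -1.5 190. ] F [ 2.7 -0.   3.3] t 9.7 w 0.1
tcp [-18.4  -1.5 188.2] F [3.8 0.4 4.3] t 9.87 w -0.1
tcp [-24.8  -1.6 185.7] F [1.9 0.1 3.5] t 10.03 w -0.2
tcp [-25.6  -1.5 185.4] F [ 3.6 -1.2  2.3] t 10.12 w -0.4
```

```bash
python3 -m creep '[[[0,0,0,-0.001,0.0025,0.0015,0],[0,0,0,0,0.0025,0.0015,0]]]' >/dev/null; python3 f.py; python3 -m creep '[[[0,0,0,0,0.0025,0.002,0],[0,0,0,0,0.002,0.002,0]]]' >/dev/null; python3 f.py; python3 -m creep '[[[0,0,0,0,0,0,0]]]'>/dev/null; python3 f.py
python3 - <<'E'
from h import *
snap("scene","c16.png",(335,180,475,280),4.5)
E
```

```text
tcp [-30.9  -1.3 182.5] F [ 1.8 -0.4  3.1] t 10.28 w -0.1
tcp [-36.7  -1.2 178.3] F [ 1.6 -0.6  2.2] t 10.45 w 0.1
tcp [-37.4  -1.1 177.8] F [ 2.4 -1.7  1.7] t 10.53 w -0.0
```

View pics/c16.png

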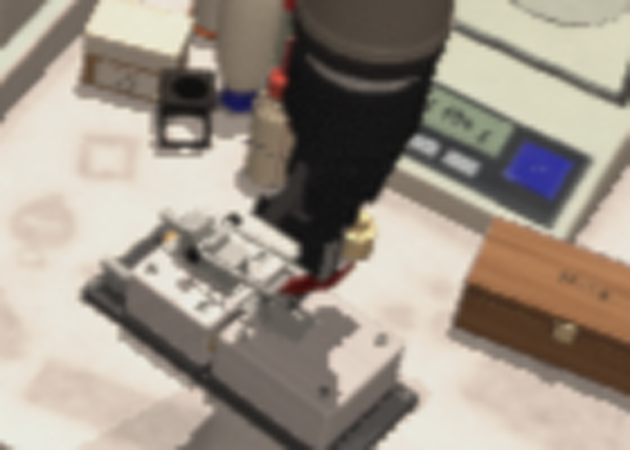

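```bash
python3 -m creep '[[[0,0,0,-0.001,0.002,0.0015,0],[0,0,0,0,0.0015,0.002,0]]]' >/dev/null; python3 f.py; python3 -m creep '[[[0,0,0,0,0.0015,0.002,0],[0,0,0,0,0.0015,0.002,0]]]' >/dev/null; python3 f.py; python3 -m creep '[[[0,0,0,0,0,0,0]]]'>/dev/null; python3 f.py
```

```text
tcp [-40.9  -0.6 174.4] F [1.1 0.4 3.4] t 10.75 w -0.0
tcp [-44.6  -0.4 170. ] F [ 2.  -1.7  1.4] t 10.92 w -0.1
tcp [-4.500e+01 -1.000e-01  1.694e+02] F [ 1.  -1.5  1.5] t 11.0 w 0.1
```

```bash
python3 -m creep '[[[0,0,0,0,0.0007,0.0015,0],[0,0,0,0,0.0007,0.0015,0]]]' >/dev/null; python3 f.py; python3 -m creep '[[[0,0,0,0,0.0005,0.0015,0],[0,0,0,0,0.0005,0.0015,0]]]' >/dev/null; python3 f.py; python3 -m creep '[[[0,0,0,0,0.0004,0.0015,0],[0,0,0,0,0.0003,0.0015,0]]]'>/dev/null; python3 f.py;  python3 -m creep '[[[0,0,0,0,0,0,0]]]'>/dev/null; python3 f.py
python3 - <<'E'
from h import *
snap("scene","c17.png",(335,180,475,280),4.5); snap("side","s17.png",(300,130,440,230),4.5)
E
```

```text
tcp [-46.9   0.  166.1] F [ 0.4 -0.1  0.5] t 11.17 w -0.1
tcp [-48.4   0.2 162.6] F [-0.  -0.8  1.1] t 11.33 w 0.0
tcp [-49.6   0.8 158.9] F [-0.3 -1.7  0.1] t 11.5 w -0.1
tcp [-49.7   1.4 158.3] F [0.8 0.4 0.2] t 11.58 w 0.1
```

View pics/c17.png

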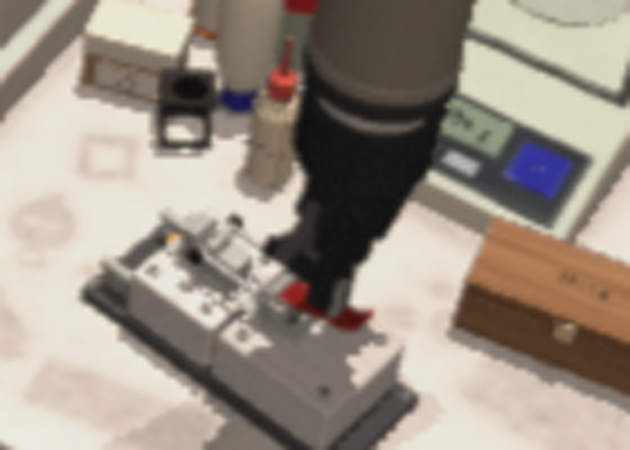

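View pics/s17.png

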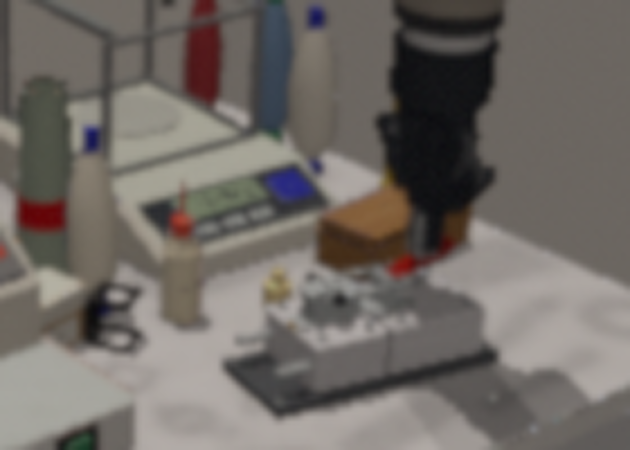

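The halves look shut and the force has gone, so it has probably snapped. I'll follow it down gently to check that it sits on its stop.

```bash
python3 -m creep '[[[0,0,0,0.001,0,0.0015,0],[0,0,0,0,0,0.0015,0]]]' >/dev/null; python3 f.py; python3 -m creep '[[[0,0,0,0,0,0.0015,0],[0,0,0,0,0,0.001,0]]]' >/dev/null; python3 f.py; python3 -m creep '[[[0,0,0,0,0,0.001,0]]]'>/dev/null; python3 f.py; python3 -m creep '[[[0,0,0,0,0,0.001,0]]]'>/dev/null; python3 f.py;  python3 -m creep '[[[0,0,0,0,0,0.0007,0]]]'>/dev/null; python3 f.py
```

```text
tcp [-49.6   0.4 155.5] F [-0.6  0.3 -0.4] t 11.85 w 0.2
tcp [-49.5   0.5 152.6] F [-0.4 -0.3  0.8] t 12.02 w 0.0
tcp [-49.5   0.6 151.4] F [-0.7 -0.1  0.4] t 12.1 w -0.0
tcp [-49.4   0.6 150.2] F [-0.2  0.5  0.5] t 12.18 w 0.1
tcp [-49.4   0.7 149.3] F [ 0.1  0.3 -0. ] t 12.27 w 0.0
```

```bash
python3 -m creep '[[[0,0,0,0,0,0.0007,0]]]'>/dev/null; python3 f.py;  python3 -m creep '[[[0,0,0,0,0,0.0007,0]]]'>/dev/null; python3 f.py; python3 -m creep '[[[0,0,0,0,0,0.0007,0]]]'>/dev/null; python3 f.py; python3 -m creep '[[[0,0,0,0,0,0.0007,0]]]'>/dev/null; python3 f.py
```

```text
tcp [-49.3   0.7 148.5] F [ 0.2  0.1 -1.2] t 12.35 w 0.0
tcp [-49.3   0.7 147.7] F [-1.   0.   0.5] t 12.43 w 0.1
tcp [-49.3   0.7 146.9] F [ 0.1  0.4 -0.6] t 12.52 w -0.0
tcp [-49.4   0.6 146.5] F [0.8 2.3 8.3] t 12.6 w 0.4
```

There is firm contact at tip z≈73.5, which is the lever's flat top face (74), so it is seated. I'll retreat and look.

```bash
python3 -m creep '[[[0,0,0,0,0,-0.01,0],[0,0,0,0,-0.005,-0.03,0],[0,0,0,0,-0.02,-0.03,0],[0,0,0,0,-0.03,-0.03,0.085],[0,0,0,0,-0.03,-0.03,0.085],[0,0,0,0,-0.01,0,0.085],[0,0,0,0,0,0,0.085],[0,0,0,0,0,0,0.085]]]'
python3 - <<'E'
from h import *
c=snap("wrist","w18.png",(200,120,440,300),3); p,R,f,o=tcpm(); print(p.round(1),f.round(1),o["t"])
c2=snap("scene","c18.png",(335,180,475,280),4.5); snap("side","s18.png",(300,130,440,230),4.5)
for n,k in(("w",c),("c",c2)):
    M=tomould(cloud(k)); C=k["color"].astype(int)
    red=(C[...,0]>1.8*C[...,1])&(C[...,0]>50)&(M[...,0]<10)&(M[...,0]>-90)&(abs(M[...,1])<25)&(M[...,2]>55)&(M[...,2]<150)
    q=M[red]; A=np.c_[q[:,0],np.ones(len(q))]; s=np.linalg.lstsq(A,q[:,2],rcond=None)[0]; print(n,"red",len(q),q.min(0).round(1),q.max(0).round(1),"slope rad",s.round(3),"z at tip",s@[-69,1])
M=tomould(cloud(c)).reshape(-1,3); s=M[(abs(M[:,1])<8)&(M[:,0]>20)&(M[:,0]<60)&(M[:,2]>60)&(M[:,2]<100)]
g,_,_=np.histogram2d(s[:,2],s[:,0],bins=[np.arange(66,84,1),np.arange(24,50,1)])
for i in range(len(g)-1,-1,-1): print(66+i,' '.join(f"{int(k):2d}" if k else ' .' for k in g[i]))
E
python3 bar.py w18 35 73
```

```text
t: 13.27
eef_pos: [0.5383, -0.1753, 0.2866]
tool_rot: [-0.005, 0.994, -0.106, 0.004]
contact_force: [0.3, -0.5, -0.3]
gripper_width: 0.707
[ 45.8   1.6 286. ] [-0.4 -1.   0.4] 13.3167
w red 637 [-76.4  -8.1  72.5] [-20.    7.9  79. ] slope rad [-2.7000e-02  7.3429e+01] z at tip 75.26438042109643
c red 102 [-78.3  -7.7  69.7] [-21.5  12.3  78.9] slope rad [-2.3000e-02  7.2425e+01] z at tip 74.0410745101966
82  .  .  .  .  .  .  .  .  .  .  .  .  .  .  .  .  .  .  .  .  1  .  .  .  .
81  .  .  .  .  .  1  .  .  .  .  .  .  .  .  .  .  .  .  1  3  4  1  1  .  .
80  .  .  .  .  .  7  2  1  .  .  .  .  .  .  .  .  .  .  9  6  7 11  5  5  2
79  .  .  .  .  .  6  9  6  3  3  .  .  .  .  .  .  .  .  5  3  8  3  9  8  6
78  .  .  .  .  .  1  5  8 11  9  .  .  .  .  .  .  .  .  .  .  .  .  .  4  6
77  .  .  .  .  1  .  .  1  2  3  1  .  .  .  .  .  .  .  .  .  .  .  .  1  2
76  .  .  .  .  .  .  .  .  .  3  3  1  4  3  .  .  .  .  .  .  .  .  .  .  .
75  4  .  .  .  .  .  .  .  .  8 11  9  8  2  .  .  .  .  .  .  .  .  .  .  .
74  8  4  .  .  .  .  .  .  .  3  1  3  3  7  .  .  .  .  .  .  .  .  .  .  .
73  2  9  2  .  .  .  .  .  .  .  .  .  .  4  .  .  .  .  .  .  .  .  .  .  .
72  .  7  .  .  .  .  .  .  .  .  .  .  .  3  .  .  .  .  .  .  .  .  .  .  .
71  .  3  .  .  .  .  .  .  .  .  .  .  1  1  1  1  .  .  .  .  .  .  .  .  .
70  .  1  .  .  .  .  .  .  .  .  .  .  .  5  5  .  .  .  .  .  .  .  .  .  .
69  .  .  .  .  .  .  .  .  .  .  .  .  .  6  6  .  .  .  .  .  .  .  .  .  .
68  .  .  .  .  .  .  .  .  .  .  .  .  .  2  1  .  .  .  .  .  .  .  .  .  .
67  .  .  .  .  .  .  .  .  .  .  .  .  .  .  .  .  .  .  .  .  .  .  .  .  .
66  .  .  .  .  .  .  .  .  .  .  .  .  .  .  .  .  .  .  .  .  .  .  .  .  .
(array([35.75, 73.1 ]), 120)
```

View pics/w18.png

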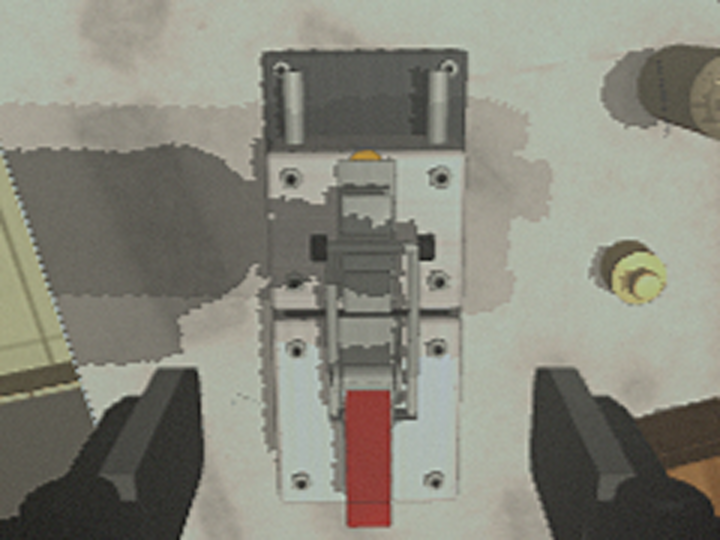

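View pics/s18.png

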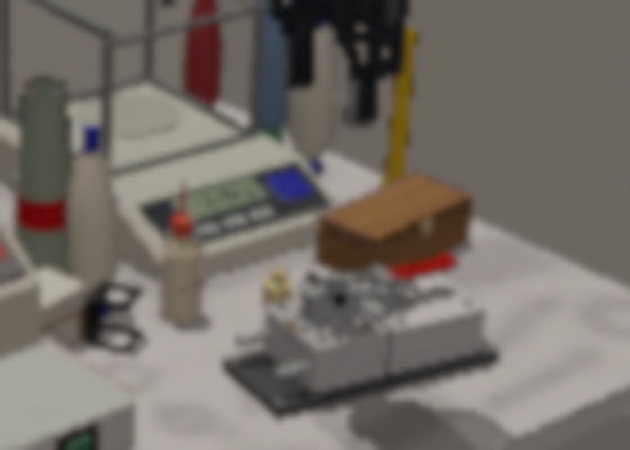

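The latch is shut. The lever lies flat down the middle of the fixed half at (368,460), the halves meet at row 312, the bar is at x≈35.8, and nothing touches the gripper. Handing in.

Run:
```python
from station import hand_in
print(hand_in())
```

```text
the job is handed in; nothing more can be done
None
```

The mould is latched shut, and I handed the job in at about 13 s of the 72 s allowed. The hand-in gives no verdict.

**What I did**
- I found the mould and keeper in the wrist camera's depth and pinched both knobs with 20 N.
- I led the bar down into the groove with almost no force, then drew it to -x until it bore on the lip with 6–7 N. The sliding half followed about 2–3 mm.
- I let go, closed the fingers and pushed the lever over its arc. My readings between steps stayed at about 5–6 N or less until it snapped shut.
- A light press of about 8 N met the lever's top face at z≈73.5 mm, against 74 mm expected when it lies flat.

**Last checks**

| Check | Measured | Required |
|---|---|---|
| Bar x | 35.8 mm | 33.7–38.5 mm |
| Bar z | 73.1 mm | below 76 mm |
| Lever slope | about 0.025 rad (wrist 0.027, scene 0.023) | below 0.08 rad |

- **Lever slope:** part of it may be the handle's end, where depth points reach z≈79 mm. I did not settle this.
- **Halves:** the picture shows them closed together.
- **Gripper:** it is clear of everything, and the force reading is at noise level.
- **Not checked:** the loop's pull on the keeper could not be measured directly. I did not measure the bystanders; the ones in the last pictures looked unmoved.

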